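# Index the drilling table and put the finished fork end away

### The arm

A 7-joint arm with a two-finger parallel gripper is mounted at the origin on the work surface. World frame = base frame: x ahead of the robot, y to its left, z up, the work surface at z = 0. Lengths are in m, angles in rad, forces in N, time in s.
With the tool pointing down it reaches from about 0.4 to 0.85 m from the base axis. Payload 4.5 kg.
Tool frame: the origin (TCP) lies at the very end of the fingers, on their centre line; the grasp point (between the pads) lies 19 mm behind it; z points along the fingers, y is the line along which they close (so a half turn about z gives the same grasp; the last joint's range is limited). The gripper opens to 88 mm and grips with 3 to 60 N. Pads are 18 mm wide; open, the fingers measure 123 mm over their backs; the gripper's body (75 mm by 187 mm) begins 45 mm behind the grasp point.
Start: joints at [-1.178, 0.689, -0.195, 1.565, 0.157, 0.902, -0.215], TCP at [0.219, 0.585, 0.203] pointing down, gripper open.
Joint ranges: [-3.01, 3.01], [-0.46, 2.08], [-1.47, 1.51], [0.13, 2.56], [-1, 4.14], [0.04, 2.09], [-2.66, 2.66]. Speed limits (rad/s): [2.57, 2.57, 3.14, 3.14, 3.14, 3.14, 3.14].

### API

Orientations are given as a unit quaternion [x, y, z, w].
In Python, from plant import r gives the robot as it stands. The module is installed in compiled form; this text tells all that it offers.
- The arm moves only by the tool step_arm, never from a script. Its argument "increments" is a list of rows, each a list of 2 entries, a list of its own where there are three numbers: the shift along the world's x, y, z in cm, then the turn, a rotation vector about the world's x, y, z in degrees. A call has exactly 10 rows; each row shifts and turns the commanded pose from where the row before left it; what a row does not reach is not made up. A row lasts 1/10 s, in which the tool goes at most 50 mm and 8.59 degrees, less where a joint would pass 70% of its speed; a pose out of reach is approached as far as the arm can. A call is refused whole if a number of a shift passes 5 or a number of a turn 8.59, either way. A call with a gripper value outside its range is refused whole. "fingers" is the opening, from 0 (shut) to 1 (fully open), set as the call begins (left out, the last holds). The fingers move at their own pace and stop on an object; "grip_force" is the grip in N (left out, the last holds). Time passes only in rows, so rows that do not move let the fingers close, or fill a call up. It gives the time, the measured TCP pose, the force, the opening and the grip force at its end, in the units of the state.
- r.get_state(): the state, without advancing time (a new reading comes with each control period).
- r.snapshot(name): name is "side" or "top"; returns (picture, depth): 480x640x3 uint8, red, green, blue; 480x640 float32, m along the optical axis (not along the pixel's ray), 0 where there is no reading.
- r.calibration(name): a dict with "fov_y" (degrees; the focal length in pixels is half the picture's height over the tangent of half this angle, whatever the lens; pixels are square), "cx", "cy" (the principal point, pixels), "R" (3x3) and "t" (3): a world point X has camera coordinates R X + t. Camera axes: x right, y down, z forward; pixel columns grow to the right and rows downward; lengths in m; the calibration is good to about 2 mm. A picture is of the moment at which its call begins. calibration takes no time and is no camera call.
- r.finish_job(): hands the job in; it is judged then, once.
The state is a dict: "clock": time; "q": joint angles; "qd": joint speeds; "joint_torque": joint torques, N m; "tool_pos": TCP position; "eef_rot": TCP orientation; "contact_force": force on the tool from outside, world axes, zero at the start; "moment": the same for the moment, N m; "opening": opening from 0.0 (shut) to 1.0 (fully open); "finger_force": force on a finger pad.
Only numpy, scipy, OpenCV 4.12 (cv2) and the standard library are available. Lean on these libraries where they do the work, as an engineer would, in place of code of your own. Each camera call takes 0.05 s, during which the arm holds its last target. There are 200 camera calls.

### The job

Turn the round indexing table one position, and no further, so that the finished fork end beside the front position clicks into place at the front under the clear guard, and let go of the table. Then take the fork end off, set it down standing upright in the open drawer of the small cabinet without dropping it, and slide the drawer fully shut. Leave the table clicked in place, the plain blanks standing in their nests, and the spray cans, tape roll and jar where they are.

Things in the scene. Friction and masses are not known exactly. Their poses are not given: they have to be found in the camera images.
- fixture: Indexing fixture, fixed on the bench: grey round foot 290 mm across, on it a round steel table 284 mm across, its top 135 mm above the bench; clear guard plate above. Origin on the bench under the table's axis; z up; -x is its front, facing the robot. Rear: two columns 25 mm square at x = 0.18, y = +-0.155 carry the guard, and a detent housing 110 mm high stands at x = 0.14 to 0.19.
- guard_front (a point): Middle of the guard plate's front lower edge, 320 mm above the bench, 125 mm in front of the axis; axes as the fixture. The level plate (6 mm, with 4 mm strips on top) runs from here 328 mm back (+x) and 168 mm to each side, over the whole table. Front and sides are open: the tool must lean back towards the robot, some 30 to 40 degrees from vertical, to reach in under this edge.
- turret (a joint): Angle of the round table, rad, counter-clockwise from above, 0 at the start. A spring detent holds it at every 60 degrees (1.047 rad): 10 to 15 N sideways at a post breaks it out, the resistance vanishes half-way (30 degrees), then the spring pulls it on into the next position; let go within about 20 degrees of a position, it clicks home by itself.
- table_top (a point): Centre of the round table's top, 135 mm above the bench; turns with the table; at joint 0 its axes are the fixture's. Six upright posts to hold it by, 12 mm thick, 45 mm high above this level, stand 128 mm out at +-30, +-90, +-150 degrees from -x. Six nests 100 mm out at 0, +-60, +-120, 180 degrees: six blocks 7 mm high around a 40 mm round foot with 1.5 mm play. Hub 44 mm wide, 14 mm high.
- unload (a point): Centre of the front position on the table-top level (135 mm above the bench), 100 mm in front of the axis. Fixed to the fixture; axes as the fixture. The nest here is empty at the start.
- fork: Finished fork end, steel: round foot 40 mm across and 36 mm high, on it two upright lugs (30 by 10 mm, 22 mm high, 14 mm apart) with a cross hole; 58 mm high in all, 0.25 to 0.5 kg. It stands in the nest 60 degrees to one or the other side of the front, turned any way. Origin at the centre of its underside, z up; the slot runs along x.
- blank_a: Unfinished blank, plain steel cylinder 40 mm across, 58 mm high, about 0.5 kg, standing in the nest 60 degrees from the front on the other side than the fork end. Origin at the centre of its underside.
- blank_b: The same plain cylinder, in the rearmost nest. Origin at the centre of its underside.
- cabinet: Small blue steel cabinet, fixed, 220 deep (x) by 200 wide (y) by 200 mm high; origin on the bench under its centre; front at x = -0.11, facing the robot. Its upper compartment, 114 to 194 mm above the bench, holds the drawer.
- drawer (a joint): How far the drawer is out, m, along the cabinet's -x; 0 = fully shut, at most 0.13; starts 0.10 to 0.125 open. Friction about 2 N. A hard stop at 0. Shut, the outer face of its front stands 8 mm before the cabinet's front (x = -0.118 in the cabinet frame).
- tray (a point): Centre of the drawer's inner floor, 120 mm above the bench; moves with the drawer, axes as the cabinet. Inner floor 190 (x) by 168 mm (y); side and back walls rise 27 mm above it. With the drawer out by d, the floor from x = -0.105 to about d - 0.105 (this frame) is clear of the cabinet.
- front_edge (a point): Middle of the upper edge of the drawer front's outer face, 150 mm above the bench (30 mm above the inner floor); moves with the drawer, axes as the cabinet. The front is 198 mm wide, from 116 to 150 mm above the bench. A lip 80 mm long and 12 mm deep stands out from it at 129 to 137 mm above the bench.
- can_a: Spray can, 65 mm across, 190 mm high, standing behind between fixture and cabinet. Origin at the centre of its underside. Leave it standing where it is.
- can_b: Spray can, 65 mm across, 210 mm high, at the left. Origin at the centre of its underside. Leave it standing where it is.
- tape: Roll of tape lying flat, 100 mm across, 25 mm high, on the bench in front between fixture and cabinet. Origin at the centre of its underside. Leave it.
- jar: White jar, 70 mm across, 80 mm high, at the right, in front of the cabinet's right side. Origin at the centre of its underside. Leave it.

How it is judged:
By the outcome, as a careful person would: the job done as asked, in the order asked, and still so for the second after the job is handed in, with the robot touching nothing.
It also fails if it takes over 59 s, if anything falls off the work surface, if the arm or the gripper's body presses on something with over 40 N, if the wrist force passes 120 N, or if a joint passes its speed limit or range.

## Working session

There is one attempt and no reset: what is moved stays moved. The work goes in short steps, Python scripts to look and compute and a tool call to move; the robot and the scene stay as the last step left them, time stands still between calls to the robot, and variables do not carry over. Pictures are saved under pics/ and viewed, at most 12 in all, crops included, and the job is handed in when it is done.

Besides the shell and the picture viewer there is one more tool, called after "Call:" as a command line: name --argument value ..., lists and objects as JSON in quotes. step_arm: Moves the arm, as the interface text tells. Its arguments: {"type":"object","properties":{"increments":{"type":"array","items":{"type":"array"}},"fingers":{"type":"number"},"grip_force":{"type":"number"}},"required":["increments"]}

```bash
mkdir -p pics; cat > h.py <<'E'
import numpy as np, cv2, json
from plant import r
def snap(n,f):
    p,d=r.snapshot(n); cv2.imwrite(f'pics/{f}.png',p[:,:,::-1]); np.savez(f'pics/{f}.npz',p=p,d=d); return p,d
def cloud(n,d):
    c=r.calibration(n); f=d.shape[0]/2/np.tan(np.radians(c['fov_y'])/2)
    v,u=np.mgrid[:d.shape[0],:d.shape[1]]
    X=np.stack([(u-c['cx'])/f*d,(v-c['cy'])/f*d,d],-1)
    W=(X-np.array(c['t']))@np.array(c['R']); W[d<=0]=np.nan
    return W
E
python3 - <<'E'
from h import *
for n in('top','side'):
    p,d=snap(n,n+'0'); c=r.calibration(n); print(n,c)
print(r.get_state())
E
```

```text
top {'fov_y': 45.18256981884918, 'cx': 318.2972410976133, 'cy': 236.838918045147, 'R': array([[-0.00992363, -0.99989407, -0.01064743],
       [-0.98602139,  0.01155593, -0.16621758],
       [ 0.16632301,  0.00884911, -0.98603162]]), 't': array([0.06866889, 0.58627087, 1.97680342])}
side {'fov_y': 52.42630401117893, 'cx': 316.57894772054544, 'cy': 237.75922549288876, 'R': array([[-9.59498037e-01, -2.81714113e-01,  8.21673633e-04],
       [-2.67683045e-01,  9.10792425e-01, -3.14329359e-01],
       [ 8.78026425e-02, -3.01818352e-01, -9.49313636e-01]]), 't': array([0.57698112, 0.1701059 , 1.43908017])}
{'clock': 0.1, 'q': array([-1.17821825,  0.68992824, -0.19449829,  1.56621075,  0.15729338,
        0.90246408, -0.21513699]), 'qd': array([ 0.00023495, -0.00204995,  0.00019669, -0.00376652, -0.00219452,
        0.00089974,  0.00241069]), 'joint_torque': array([-2.23137526e-03, -5.28498137e+01, -1.27131142e+00, -1.53837597e+01,
       -5.25980804e-02,  1.99214199e-03,  2.94945482e-05]), 'tool_pos': array([0.21929623, 0.58462026, 0.20267996]), 'eef_rot': array([ 1.78421114e-01,  9.83953885e-01, -8.06523520e-04, -8.63305497e-05]), 'contact_force': array([ 0.07348858, -0.40608591, -0.59807496]), 'moment': array([-0.03579301, -0.0277086 ,  0.06303888]), 'finger_force': 0.0, 'opening': 0.9992011033768174}
```

View pics/top0.png

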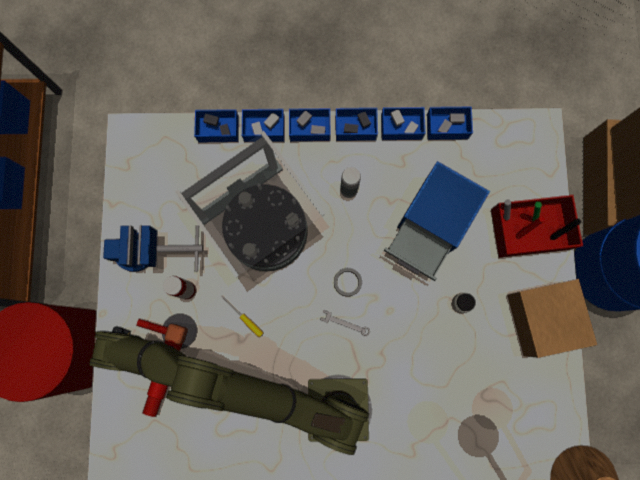

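View pics/side0.png

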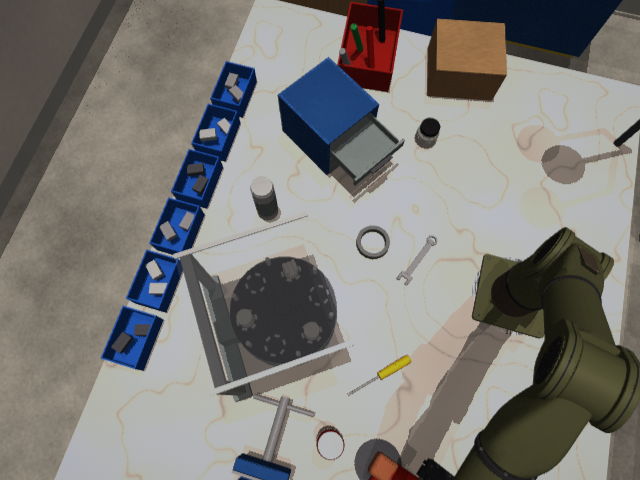

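The top view shows the fixture's table at about (265,225), columns at its upper left, the open drawer at (417,248), the tape at (347,282), and the jar at (463,302). The side view shows the table at (283,310) with three parts on it, and the drawer at (367,150).

```bash
python3 - <<'E'
from h import *
out=[]
for n,(u0,v0,w) in (('top',(170,130,170)),('side',(170,205,190))):
    z=np.load(f'pics/{n}0.npz'); p,d=z['p'],z['d']; W=cloud(n,d)
    c=p[v0:v0+int(w*.9),u0:u0+w,::-1]; c=cv2.resize(np.clip(c.astype(float)*1.8,0,255).astype('uint8'),(400,360),interpolation=cv2.INTER_CUBIC); out.append(c)
    Z=W[...,2]; 
    print(n,'hist', np.histogram(Z[v0:v0+150,u0:u0+w],bins=np.arange(-.01,.4,.01)))
    for lo,hi in((.125,.142),(.185,.2),(.315,.34)):
        m=((Z>lo)&(Z<hi)); m[:v0]=0;m[v0+int(w*.9):]=0;m[:,:u0]=0;m[:,u0+w:]=0
        k,l,s,ce=cv2.connectedComponentsWithStats(m.astype('uint8'))
        for i in range(1,k):
            if s[i,4]>25: print(lo,s[i],ce[i].round(1),np.nanmean(W[l==i],0).round(4))
cv2.imwrite('pics/crop0.png',np.hstack(out))
E
```

```text
top hist (array([5286, 5343,  608,  185,  186,  182,  161,  210,  186,  106,  206,
        119,   25,  106,  403,  112,    6,    6,   11,   13,    3,   20,
         17,    1,    0,    0,    0,    0,    0,    0,    0,    2,  935,
       8350, 2116,   10,    0,    0,    0,    0]), array([-0.01,  0.  ,  0.01,  0.02,  0.03,  0.04,  0.05,  0.06,  0.07,
        0.08,  0.09,  0.1 ,  0.11,  0.12,  0.13,  0.14,  0.15,  0.16,
        0.17,  0.18,  0.19,  0.2 ,  0.21,  0.22,  0.23,  0.24,  0.25,
        0.26,  0.27,  0.28,  0.29,  0.3 ,  0.31,  0.32,  0.33,  0.34,
        0.35,  0.36,  0.37,  0.38,  0.39]))
0.125 [255 228  51  39 542] [283. 251.] [0.5259 0.1802 0.1344]
0.315 [  175   131   151   147 11347] [249.8 203.4] [0.6475 0.2686 0.3262]
side hist (array([ 2965,  5593,   203,   186,   194,   230,   155,   176,   105,
          27,    21,    22,    17,    11,     1,     0,     0,     0,
           0,     0,     0,     0,     0,     0,     0,     0,     0,
           0,     0,     0,     0,     0,     1, 16632,  1852,     0,
           0,     0,     0,     0]), array([-0.01,  0.  ,  0.01,  0.02,  0.03,  0.04,  0.05,  0.06,  0.07,
        0.08,  0.09,  0.1 ,  0.11,  0.12,  0.13,  0.14,  0.15,  0.16,
        0.17,  0.18,  0.19,  0.2 ,  0.21,  0.22,  0.23,  0.24,  0.25,
        0.26,  0.27,  0.28,  0.29,  0.3 ,  0.31,  0.32,  0.33,  0.34,
        0.35,  0.36,  0.37,  0.38,  0.39]))
0.315 [  173   211   182   165 20478] [262.1 299.8] [0.6513 0.2692 0.3272]
```

View pics/crop0.png

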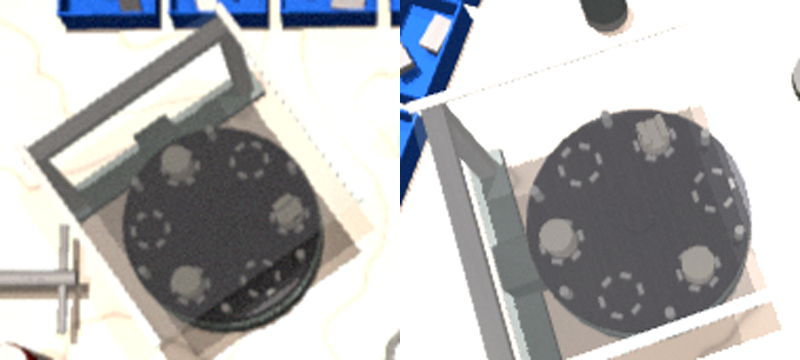

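Brightened crops (2.35x and 2.1x): the fork, with lugs visible, is at the right of the front nest (top crop (290,212), side crop (655,135)). The blanks are at (180,163) and (187,283) in the top crop, and the empty front nest is at (265,278). So the table must turn clockwise, to -60°.

```bash
cat >> h.py <<'E'
def ray(n,uv,z):
    c=r.calibration(n); f=240/np.tan(np.radians(c['fov_y'])/2); uv=np.atleast_2d(uv).astype(float)
    D=np.c_[(uv[:,0]-c['cx'])/f,(uv[:,1]-c['cy'])/f,np.ones(len(uv))]@np.array(c['R'])
    o=-np.array(c['R']).T@np.array(c['t']); return o+D*((z-o[2])/D[:,2])[:,None]
E
python3 - <<'E'
from h import *
def circ(P):
    A=np.c_[2*P,np.ones(len(P))]; s=np.linalg.lstsq(A,(P**2).sum(1),rcond=None)[0]; return s[:2],np.sqrt(s[2]+s[:2]@s[:2])
for n,(u0,v0,w) in (('top',(170,130,170)),('side',(170,205,190))):
    z=np.load(f'pics/{n}0.npz'); p,d=z['p'],z['d']; W=cloud(n,d); Z=W[...,2]
    # guard
    m=(Z>.312)&(Z<.345); m[:v0]=0;m[v0+165:]=0;m[:,:u0]=0;m[:,u0+w+10:]=0
    R=cv2.minAreaRect((W[m][:,:2]*1000).astype('float32')); print(n,'guard',R,np.median(Z[m]))
    # cabinet top / tray / edge
    for lo,hi,nm in((.19,.21,'cab'),(.113,.127,'tray'),(.143,.156,'edge')):
        m=(Z>lo)&(Z<hi)
        m&=(W[...,1]<.0)&(W[...,1]>-.45)&(W[...,0]>.35)&(W[...,0]<.9)
        k,l,s,ce=cv2.connectedComponentsWithStats(m.astype('uint8'))
        for i in range(1,k):
            if s[i,4]>60: q=W[l==i]; print(nm,s[i,4],cv2.minAreaRect((q[:,:2]*1000).astype('float32')),q.mean(0).round(3))
    # disc
    g=p.astype(int).sum(2)/3
    cen={'top':(265,227),'side':(283,310)}[n]
    pts=[]
    for a in np.radians(np.arange(0,360,4)):
        ks=np.arange(30,75,.5); uu=cen[0]+ks*np.cos(a); vv=cen[1]+ks*np.sin(a)
        s=cv2.remap(cv2.GaussianBlur(g.astype('float32'),(0,0),.7),uu.astype('float32')[None],vv.astype('float32')[None],1)[0]
        gr=np.diff(s); i=np.argmax(gr>6) 
        if gr.max()>6: pts.append((uu[i],vv[i]))
    P=ray(n,pts,.135)[:,:2]
    for _ in range(8):
        c,rd=circ(P); e=np.abs(np.hypot(*(P-c).T)-rd); P=P[e<max(.003,np.median(e)*2)]
    print('disc',c,rd,len(P))
    # bright parts on disc
    Y,X=np.mgrid[:480,:640]; G=ray(n,np.c_[X.ravel(),Y.ravel()],.193).reshape(480,640,3)
    for t in (70,80,90):
        m=(g>t)&(np.hypot(G[...,0]-c[0],G[...,1]-c[1])<.135)
        k,l,s,ce=cv2.connectedComponentsWithStats(m.astype('uint8'),connectivity=4)
        print(t,[(s[i,4],ce[i].round(1),ray(n,ce[i],.193)[0,:2].round(3)) for i in range(1,k) if s[i,4]>60])
E
```

```text
top guard ((651.5513305664062, 269.56884765625), (332.4443054199219, 335.745849609375), 35.445980072021484) 0.32613548822444344
cab 3583 ((668.6070556640625, -361.3337707519531), (200.23236083984375, 225.4740753173828), 57.95268630981445) [ 0.665 -0.353  0.199]
cab 95 ((769.524169921875, -54.775848388671875), (45.60559844970703, 49.48835372924805), 44.05317687988281) [ 0.77  -0.053  0.193]
tray 1508 ((540.6773681640625, -277.9732666015625), (176.13458251953125, 126.36717987060547), 58.08647918701172) [ 0.539 -0.28   0.12 ]
edge 135 ((477.24102783203125, -241.155029296875), (193.84605407714844, 11.9189453125), 58.03401184082031) [ 0.476 -0.245  0.149]
disc [0.60640738 0.24179447] 0.14178063577013836 61
70 []
80 []
90 []
side guard ((654.2691040039062, 267.5010986328125), (329.0867004394531, 335.42822265625), 35.51966094970703) 0.32711317807463924
cab 4260 ((674.2267456054688, -363.4267578125), (206.62689208984375, 222.79837036132812), 58.00095748901367) [ 0.672 -0.35   0.201]
cab 218 ((775.013916015625, -50.19047546386719), (54.02216339111328, 57.91105651855469), 62.48359680175781) [ 
[... 538 characters left out ...]
368  0.147]
disc [0.6223603  0.24739579] 0.138079543061864 45
70 [(np.int32(617), array([277.3, 273. ]), array([0.657, 0.173])), (np.int32(252), array([290.6, 269.7]), array([0.626, 0.155])), (np.int32(270), array([244.9, 318. ]), array([0.699, 0.307])), (np.int32(253), array([311.3, 330.7]), array([0.53, 0.29]))]
80 [(np.int32(523), array([277.6, 272.4]), array([0.656, 0.171])), (np.int32(154), array([290.2, 267.5]), array([0.629, 0.15 ])), (np.int32(191), array([243.5, 316.6]), array([0.704, 0.304])), (np.int32(202), array([311.3, 329.5]), array([0.531, 0.287]))]
90 [(np.int32(378), array([265.8, 267.9]), array([0.689, 0.169])), (np.int32(79), array([329.5, 287.6]), array([0.517, 0.172]))]
```

```bash
cat >> h.py <<'E'
from scipy.spatial.transform import Rotation as Ro
A=np.array([.6215,.2465]); YF=35.5
def fx(x,y): c,s=np.cos(np.radians(YF)),np.sin(np.radians(YF)); return A+[c*x-s*y,s*x+c*y]
def ori(az,tilt):
    "tool z leans forward along az by tilt from down; tool y horizontal at az-90"
    a,t=np.radians([az,tilt]); z=np.array([np.sin(t)*np.cos(a),np.sin(t)*np.sin(a),-np.cos(t)]); y=np.array([np.sin(a),-np.cos(a),0])
    return Ro.from_matrix(np.c_[np.cross(y,z),y,z])
def go(pos,R,frompose=None):
    s=r.get_state(); p0,R0=(s['tool_pos'],Ro.from_quat(s['eef_rot'])) if frompose is None else frompose
    d=(np.array(pos)-p0)*100; w=np.degrees((R*R0.inv()).as_rotvec())
    print('d cm',d.round(2),'rot deg',w.round(1),'| rows min',np.ceil(max(np.linalg.norm(d)/5,np.linalg.norm(w)/8.59)))
E
python3 - <<'E'
from h import *
for uv in((313.9,269.1),(297.3,353)): 
    print(ray('side',uv,.18))
print('posts +30,-30', fx(-.111,-.064),fx(-.111,.064),fx(-.128*np.cos(0),0), '90:',fx(0,-.128))
pts=[]
z=np.load('pics/side0.npz');W=cloud('side',z['d'])
m=(W[...,2]>.2)&(W[...,2]<.225)&(W[...,1]>.3)&(W[...,0]<.6)&(W[...,0]>.3);print('canb',np.nanmean(W[m],0))
p=fx(-.16,-.064)
go([*fx(-.30,-.064),.40],ori(YF,35))
E
```

```text
[[0.56975372 0.13302635 0.18      ]]
[[0.54840848 0.35073464 0.18      ]]
posts +30,-30 [0.56829817 0.12993858] [0.49396819 0.23414537] [0.51729321 0.17217002] 90: [0.69582998 0.14229321]
canb [0.41426604 0.52727706 0.21047171]
d cm [ 19.51 -56.44  19.73] rot deg [  42.3    5.4 -119.4] | rows min 15.0
```

Call:
step_arm --increments '[[[0,0,4],[2.1,0.3,-6]],[[0,0,4],[2.1,0.3,-6]],[[0,0,4],[2.1,0.3,-6]],[[0,-1,4],[2.1,0.3,-6]],[[1,-2,4],[2.1,0.3,-6]],[[1.3,-3.5,0],[2.1,0.3,-6]],[[1.3,-3.5,0],[2.1,0.3,-6]],[[1.3,-3.5,0],[2.1,0.3,-6]],[[1.3,-3.5,0],[2.1,0.3,-6]],[[1.3,-3.5,0],[2.1,0.3,-6]]]' --fingers 0.34

```text
clock: 1.1
tool_pos: [0.2947, 0.3782, 0.4031]
eef_rot: [0.642, 0.746, 0.167, -0.056]
contact_force: [0.3, -0.1, 0.2]
opening: 0.341
finger_force: 0.0
```

```bash
python3 - <<'E'
from h import *
s=r.get_state();print(s['q'].round(2),s['tool_pos'])
go([*fx(-.30,-.064),.40],ori(YF,35))
E
```

```text
[-0.98  0.1   0.04  1.98 -0.13  0.73 -0.71] [0.29471113 0.37821121 0.40314367]
d cm [ 11.97 -35.8   -0.31] rot deg [ 20.9   2.4 -59.2] | rows min 8.0
```

Call:
step_arm --increments '[[[1.2,-3.6,0],[2.1,0.2,-5.9]],[[1.2,-3.6,0],[2.1,0.2,-5.9]],[[1.2,-3.6,0],[2.1,0.2,-5.9]],[[1.2,-3.6,0],[2.1,0.2,-5.9]],[[1.2,-3.6,0],[2.1,0.2,-5.9]],[[1.2,-3.6,0],[2.1,0.2,-5.9]],[[1.2,-3.6,0],[2.1,0.2,-5.9]],[[1.2,-3.6,0],[2.1,0.2,-5.9]],[[1.2,-3.6,0],[2.1,0.2,-5.9]],[[1.2,-3.6,0],[2.1,0.2,-5.9]]]'

```text
clock: 2.1
tool_pos: [0.4143, 0.0186, 0.4035]
eef_rot: [0.907, 0.292, 0.29, -0.09]
contact_force: [1.0, 0.4, 0.8]
opening: 0.341
finger_force: 0.0
```

```bash
python3 - <<'E'
from h import *
s=r.get_state();print(s['q'].round(2),s['tool_pos'])
R=ori(YF,35); a=[*fx(-.20,-.062),.20]; b=[*fx(-.20,-.062),.152];c=[*fx(-.106,-.062),.152]
go(a,R); go(b,R,(np.array(a),R)); go(c,R,(np.array(b),R))
E
```

```text
[-0.59 -0.07  0.77  2.28 -0.72  0.59 -0.22] [0.4142815  0.01862775 0.40354641]
d cm [  8.04   6.13 -20.35] rot deg [ 0.1  0.5 -0.1] | rows min 5.0
d cm [ 0.   0.  -4.8] rot deg [0. 0. 0.] | rows min 1.0
d cm [7.65 5.46 0.  ] rot deg [0. 0. 0.] | rows min 2.0
```

Call:
step_arm --increments '[[[1.6,1.2,-4],[0,0,0]],[[1.6,1.2,-4],[0,0,0]],[[1.6,1.2,-4],[0,0,0]],[[1.6,1.2,-4],[0,0,0]],[[1.6,1.3,-4.3],[0,0,0]],[[0,0,-2.4],[0,0,0]],[[0,0,-2.4],[0,0,0]],[[0,0,0],[0,0,0]],[[1.5,1.1,0],[0,0,0]],[[1.5,1.1,0],[0,0,0]]]'

```text
clock: 3.1
tool_pos: [0.4746, 0.0597, 0.289]
eef_rot: [0.913, 0.306, 0.263, -0.061]
contact_force: [0.9, 0.2, 0.1]
opening: 0.342
finger_force: 0.0
```

```bash
python3 - <<'E'
from h import *
s=r.get_state();print(s['q'].round(2),s['tool_pos'])
R=ori(YF,35); c=[*fx(-.106,-.063),.152]
go(c,R)
p,d=snap('side','s1'); cv2.imwrite('pics/s1c.png',cv2.resize(np.clip(p[190:370,190:430,::-1]*1.6,0,255).astype('uint8'),(720,540),interpolation=2))
E
```

```text
[ 0.39  0.27 -0.53  2.34 -0.94  0.12 -0.11] [0.47456727 0.05969033 0.28897341]
d cm [  9.72   7.4  -13.7 ] rot deg [ 4.5 -1.4 -0.7] | rows min 4.0
```

View pics/s1c.png

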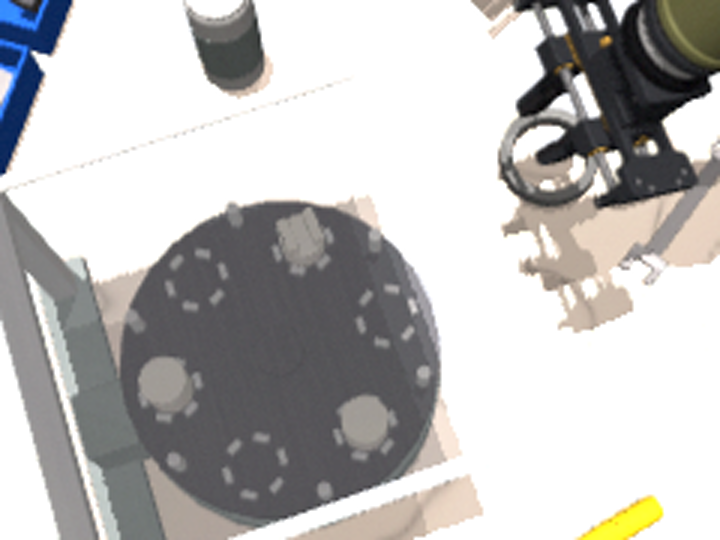

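The crop shows the gripper well clear to the right of the table (about (590,120)), still short of its target because a joint-speed limit slowed it. The fork is at (300,238) and the right-front post at (375,240).

```bash
python3 - <<'E'
from h import *
R=ori(YF,35); go([*fx(-.20,-.063),.152],R)
E
```

```text
d cm [  1.79   1.61 -13.83] rot deg [ 4.5 -1.1 -1. ] | rows min 3.0
```

Call:
step_arm --increments '[[[0.2,0.2,-1.4],[0.5,-0.1,-0.1]],[[0.2,0.2,-1.4],[0.5,-0.1,-0.1]],[[0.2,0.2,-1.4],[0.5,-0.1,-0.1]],[[0.2,0.2,-1.4],[0.5,-0.1,-0.1]],[[0.2,0.2,-1.4],[0.5,-0.1,-0.1]],[[0.2,0.2,-1.4],[0.5,-0.1,-0.1]],[[0.2,0.1,-1.4],[0.5,-0.1,-0.1]],[[0.2,0.1,-1.4],[0.5,-0.1,-0.1]],[[0.2,0.1,-1.3],[0.5,-0.1,-0.1]],[[0,0.1,-1.3],[0,-0.1,-0.1]]]'

```text
clock: 4.15
tool_pos: [0.5151, 0.0552, 0.2156]
eef_rot: [0.916, 0.302, 0.239, -0.109]
contact_force: [-0.1, 0.7, 0.5]
opening: 0.343
finger_force: 0.0
```

```bash
python3 - <<'E'
from h import *
s=r.get_state();print(s['q'].round(2),s['contact_force'])
R=ori(YF,35); go([*fx(-.20,-.063),.152],R);  go([*fx(-.106,-.063),.152],R)
E
```

```text
[ 0.49  0.53 -0.64  2.27 -1.    0.04  0.04] [-0.12532215  0.71958645  0.51143958]
d cm [-1.98  2.39 -6.36] rot deg [ 0.2 -5.7 -1.9] | rows min 2.0
d cm [ 5.67  7.85 -6.36] rot deg [ 0.2 -5.7 -1.9] | rows min 3.0
```

```bash
cat > kin.py <<'E'
import numpy as np, itertools
from scipy.optimize import least_squares
from scipy.spatial.transform import Rotation as Ro
S=[([-1.17821825,0.68992824,-0.19449829,1.56621075,0.15729338,0.90246408,-0.21513699],[0.21929623,0.58462026,0.20267996],[.178421114,.983953885,-.00080652,-.0000863]),
([-.98,.10,.04,1.98,-.13,.73,-.71],[.2947,.3782,.4031],[0.642,.746,.167,-.056]),
([-.59,-.07,.77,2.28,-.72,.59,-.22],[.4143,.0186,.4035],[.907,.292,.29,-.09]),
([.39,.27,-.53,2.34,-.94,.12,-.11],[.47457,.05969,.28897],[.913,.306,.263,-.061]),
([.49,.53,-.64,2.27,-1,.04,.04],[.5151,.0552,.2156],[.916,.302,.239,-.109])]
def fk(q,p,s):
    # p: lengths h,a,b,c ; x offsets o1..o4 ; base yaw, end yaw
    R=Ro.from_euler('z',p[8]); t=np.zeros(3)
    seq=[('z',s[0]*q[0],(p[4],0,p[0])),('y',q[1],(p[5],0,p[1])),('z',s[1]*q[2],(0,0,0)),('y',q[3],(p[6],0,p[2])),('z',s[2]*q[4],(0,0,0)),('y',q[5],(p[7],0,p[3])),('z',s[3]*q[6],(0,0,0))]
    for ax,a,l in seq:
        R=R*Ro.from_euler(ax,a); t=t+R.apply(l)
    return t,R*Ro.from_euler('z',p[9])
def fit(s,y0,y1):
    def f(p):
        o=[]
        for q,x,e in S:
            t,R=fk(q,p,s); o+=list(t-x)+list(.3*(R*Ro.from_quat(e).inv()).as_rotvec())
        return o
    return least_squares(f,[.35,.4,.4,.25,0,0,0,0,y0,y1])
if __name__=='__main__':
    B=[]
    for s in itertools.product((1,-1),repeat=4):
        for y0 in(0,2,4):
            for y1 in(0,1.57,3.14,-1.57):
                v=fit(s,y0,y1); B.append((v.cost,s,v.x.round(3)))
    B.sort(key=lambda b:b[0])
    for b in B[:4]: print(b)
E
python3 kin.py
```

```text
(np.float64(0.00031764625754553176), (-1, -1, -1, -1), array([ 0.352,  0.545,  0.358,  0.333, -0.014,  0.018,  0.003, -0.003,
       -0.073,  1.503]))
(np.float64(0.00031764625754553263), (-1, -1, -1, -1), array([ 3.520e-01,  5.450e-01,  3.580e-01,  3.330e-01, -1.400e-02,
        1.800e-02,  3.000e-03, -3.000e-03,  6.211e+00,  1.503e+00]))
(np.float64(0.0003176462575455335), (-1, -1, -1, -1), array([ 0.352,  0.545,  0.358,  0.333, -0.014,  0.018,  0.003, -0.003,
       -0.073,  1.503]))
(np.float64(0.00031764625754553556), (-1, -1, -1, -1), array([ 3.520e-01,  5.450e-01,  3.580e-01,  3.330e-01, -1.400e-02,
        1.800e-02,  3.000e-03, -3.000e-03,  6.211e+00,  1.503e+00]))
```

```bash
sed -i "s/(p\[5\],0,p\[1\])),('z',s\[1\]\*q\[2\],(0,0,0))/(0,0,p[1])),('z',s[1]*q[2],(p[5],0,0))/" kin.py
cat > ik.py <<'E'
from kin import *
from h import ori,fx,YF
s=(-1,)*4; v=fit(s,0,1.57); P=v.x
lo=np.array([-3.01,-.46,-1.47,.13,-1,.04,-2.66]);hi=np.array([3.01,2.08,1.51,2.56,4.14,2.09,2.66])
def ik(pos,R,n=60,seed=0):
    rg=np.random.default_rng(seed);out=[]
    for _ in range(n):
        q0=rg.uniform(lo,hi)
        f=lambda q:np.r_[np.array(fk(q,P,s)[0])-pos,.3*(fk(q,P,s)[1]*R.inv()).as_rotvec(),.001*(q-(lo+hi)/2)/(hi-lo)]
        o=least_squares(f,q0,bounds=(lo,hi),max_nfev=60)
        if np.abs(o.fun[:6]).max()<.004: out.append(o.x.round(2))
    return out
E
python3 - <<'E'
from ik import *
print(v.cost,P.round(3)); 
for q,x,e in S: t,R=fk(q,P,s); print((t-x).round(4),(R*Ro.from_quat(e).inv()).as_rotvec().round(3))
for nm,pos in(('post0',[*fx(-.106,-.063),.152]),('post1',[*fx(-.106,.063),.152]),('fork',[*fx(-.089,0),.15])):
  for az in(35.5,20):
   for t in(35,30):
    o=ik(np.array(pos),ori(az,t),12); u=np.unique(np.array(o).round(1),axis=0) if o else []
    print(nm,az,t,len(o)); print(u[:5] if len(u) else '')
E
```

```text
0.00029570642215431017 [ 0.276  0.483  0.322  0.192  0.04   0.091 -0.007  0.046 -0.067  1.508]
[-0.0056  0.001   0.002 ] [ 0.     0.    -0.004]
[-0.0025  0.0065 -0.0028] [-0.016 -0.015 -0.009]
[-0.0044 -0.0002  0.0032] [-0.032 -0.01  -0.019]
[ 0.002   0.003  -0.0035] [-0.026 -0.015 -0.021]
[-0.0003 -0.0031  0.0011] [-0.028 -0.02  -0.015]
post0 35.5 35 1
[[ 0.   0.7 -0.4  2.4  3.3  0.4  1.9]]
post0 35.5 30 1
[[ 0.   0.7 -0.4  2.3  3.2  0.3  1.9]]
post0 20 35 1
[[-0.1  0.7 -0.2  2.4  3.   0.5  1.8]]
post0 20 30 2
[[-0.1  0.6 -0.3  2.4  2.9  0.4  1.9]
 [ 0.   0.7 -0.5  2.3  2.5  0.4  2.2]]
post1 35.5 35 1
[[-0.3  0.7 -0.2  2.5  3.1  0.6  1.8]]
post1 35.5 30 1
[[-0.3  0.6 -0.3  2.5  3.   0.5  1.9]]
post1 20 35 2
[[-1.1  0.9  0.9  2.4  3.9  0.8  0.5]
 [-0.4  0.7 -0.3  2.5  2.7  0.7  1.8]]
post1 20 30 3
[[-0.9  0.7  0.7  2.4  3.9  0.6  0.6]
 [-0.4  0.6 -0.3  2.4  2.6  0.5  1.9]
 [-0.2  0.7 -0.6  2.4  2.3  0.6  2.2]]
fork 35.5 35 1
[[-0.2  0.7 -0.2  2.4  3.3  0.5  1.7]]
fork 35.5 30 1
[[-0.2  0.6 -0.3  2.4  3.1  0.4  1.9]]
fork 20 35 1
[[-0.2  0.7 -0.3  2.4  2.8  0.6  1.8]]
fork 20 30 2
[[-0.3  0.6 -0.2  2.4  2.8  0.4  1.9]
 [-0.1  0.7 -0.6  2.3  2.3  0.5  2.4]]
```

```bash
cat > plan.py <<'E'
from ik import *
from h import r
def show(Q,first=None):
    st=r.get_state(); t0,R0=st['tool_pos'],Ro.from_quat(st['eef_rot'])
    for q in Q:
        t,R=fk(q,P,s); w=np.degrees((R*R0.inv()).as_rotvec())
        print(np.round(q,2),'tcp',t.round(3),'z',R.as_matrix()[:,2].round(2),'d',((t-t0)*100).round(1),'w',w.round(0),'rows',round(max(np.linalg.norm(t-t0)/.05,np.linalg.norm(w)/8.59),1)); t0,R0=t,R
E
python3 - <<'E'
from plan import *
b=[-.15,.3,-.2,2.4]
show([b+[-.6,.5,-.3],b+[0.4,.5,-.5],b+[1.2,.5,-.7],b+[2,.5,-.9],b+[2.7,.5,-1.1],b+[3.2,.5,-1.24]])
for nm,pos in(('pre',[*fx(-.25,-.063),.3]),('fork',[*fx(-.089,0),.15])):
    o=ik(np.array(pos),ori(35.5,35)*Ro.from_euler('z',np.pi),14); print(nm,np.array(o))
E
```

```text
[-0.15  0.3  -0.2   2.4  -0.6   0.5  -0.3 ] tcp [0.343 0.168 0.249] z [-0.07  0.32 -0.94] d [-17.2  11.3   3.3] w [-6. 17. 27.] rows 4.2
[-0.15  0.3  -0.2   2.4   0.4   0.5  -0.5 ] tcp [0.366 0.044 0.236] z [ 0.02 -0.13 -0.99] d [  2.3 -12.5  -1.3] w [-24.  -9.  40.] rows 5.5
[-0.15  0.3  -0.2   2.4   1.2   0.5  -0.7 ] tcp [ 0.451 -0.009  0.264] z [ 0.32 -0.32 -0.89] d [ 8.5 -5.3  2.8] w [-17. -11.  30.] rows 4.2
[-0.15  0.3  -0.2   2.4   2.    0.5  -0.9 ] tcp [0.541 0.016 0.309] z [ 0.65 -0.23 -0.73] d [9.  2.6 4.5] w [-13. -11.  32.] rows 4.2
[-0.15  0.3  -0.2   2.4   2.7   0.5  -1.1 ] tcp [0.58  0.092 0.34 ] z [ 0.79  0.05 -0.61] d [3.9 7.6 3.2] w [-8. -8. 28.] rows 3.6
[-0.15  0.3  -0.2   2.4   3.2   0.5  -1.24] tcp [0.574 0.157 0.35 ] z [ 0.76  0.28 -0.58] d [-0.7  6.5  0.9] w [-5. -4. 21.] rows 2.6
pre [[ 0.76  0.31 -1.18  2.4   1.11  0.09  0.79]
 [ 0.67  0.28 -0.8   2.56  4.    0.19 -1.89]
 [ 0.85  0.46 -1.4   2.48  1.74  0.28  0.15]
 [ 0.77  0.32 -1.18  2.36  0.85  0.11  1.07]
 [ 0.77  0.33 -1.16  2.34  0.66  0.11  1.28]]
fork [[ 0.2   0.87 -0.93  2.34  2.35  0.64 -0.42]
 [-0.33  0.66  0.04  2.39  3.62  0.54 -1.74]
 [ 0.23  0.91 -1.    2.33  2.28  0.69 -0.33]]
```

```bash
python3 - <<'E'
from plan import *
F=Ro.from_euler('z',np.pi)
for nm,pos in(('far',[*fx(-.17,-.2),.30]),('mid',[*fx(-.17,-.2),.2]),('pre',[*fx(-.17,-.063),.152]),('post0',[*fx(-.106,-.063),.152]),('postm',[*fx(-.122,0),.152])):
    o=ik(np.array(pos),ori(35.5,35)*F,30); print(nm,np.round(pos,3)); print(np.array(o))
b=[.3,.15,-.2,2.4]
show([b+[-.6,.5,-.3],b+[0.4,.5,-.5],b+[1.2,.5,-.7],b+[2,.5,-.9],b+[2.7,.5,-1.1],b+[3.2,.5,-1.24]])
E
```

```text
far [ 0.599 -0.015  0.3  ]
[[ 0.73  0.6  -1.03  1.88  0.43  0.41  1.77]
 [ 0.65  0.53 -0.84  1.87  0.05  0.39  2.13]
 [ 0.61  0.51 -0.75  1.88 -0.1   0.39  2.28]
 [ 0.84  0.81 -1.38  1.92  1.06  0.6   1.2 ]
 [ 0.84  0.81 -1.38  1.92  1.06  0.6   1.2 ]
 [ 0.64  0.52 -0.81  1.87  0.01  0.39  2.17]
 [ 0.67  0.55 -0.88  1.87  0.14  0.39  2.05]
 [ 0.76  0.64 -1.11  1.89  0.59  0.44  1.61]
 [ 0.77  0.65 -1.15  1.89  0.65  0.45  1.56]
 [ 0.76  0.64 -1.12  1.89  0.61  0.44  1.6 ]
 [ 0.67  0.55 -0.89  1.87  0.16  0.39  2.03]]
mid [ 0.599 -0.015  0.2  ]
[[ 0.56  0.66 -0.81  2.17  1.86  0.1   0.34]
 [ 0.56  0.66 -0.81  2.17  1.87  0.1   0.34]
 [ 0.61  0.7  -0.89  2.06  1.12  0.17  1.11]
 [ 0.57  0.67 -0.76  1.98  0.33  0.16  1.93]
 [ 0.56  0.66 -0.81  2.17  1.87  0.1   0.33]
 [ 0.57  0.67 -0.74  1.98  0.21  0.16  2.05]
 [ 0.76  0.91 -1.23  2.1   1.57  0.48  0.74]
 [ 0.75  0.9  -1.21  2.1   1.57  0.46  0.74]
 [ 0.57  0.67 -0.75  1.98  0.27  0.16  1.99]
 [ 0.62  0.71 -0.92  2.08  1.27  0.19  0.96]
 [ 0.59  0.69 -0.84  2.02  0.83  0.16  1.41]
 [ 0.6   0.69 -0.86  2.03  0.92  0.16  1.31]
 [ 0.56  0
[... 1415 characters left out ...]
ws 3.3
[ 0.3   0.15 -0.2   2.4   0.4   0.5  -0.5 ] tcp [ 0.351 -0.121  0.285] z [ 0.1  -0.18 -0.98] d [ -3.2 -12.3  -1.1] w [-31.   5.  36.] rows 5.5
[ 0.3   0.15 -0.2   2.4   1.2   0.5  -0.7 ] tcp [ 0.399 -0.204  0.325] z [ 0.27 -0.47 -0.84] d [ 4.8 -8.3  3.9] w [-24.  -1.  27.] rows 4.2
[ 0.3   0.15 -0.2   2.4   2.    0.5  -0.9 ] tcp [ 0.484 -0.217  0.383] z [ 0.58 -0.52 -0.63] d [ 8.5 -1.3  5.8] w [-21.  -3.  30.] rows 4.2
[ 0.3   0.15 -0.2   2.4   2.7   0.5  -1.1 ] tcp [ 0.548 -0.164  0.421] z [ 0.81 -0.33 -0.49] d [6.4 5.3 3.8] w [-14.  -2.  27.] rows 3.6
[ 0.3   0.15 -0.2   2.4   3.2   0.5  -1.24] tcp [ 0.569 -0.102  0.43 ] z [ 0.88 -0.11 -0.46] d [2.1 6.2 0.9] w [-9.  0. 20.] rows 2.6
```

```bash
python3 - <<'E'
from plan import *
show([[.5,.4,-.64,2.1,-.4,.6,.2],[.65,.5,-.9,2.05,.3,.65,.6],[.75,.7,-1.2,2.0,1.0,.65,1.],[.84,.81,-1.38,1.92,1.06,.6,1.2],[.76,.91,-1.23,2.1,1.57,.48,.74],[.45,.91,-1.04,2.49,2.43,.7,-.35],[.39,.93,-1.06,2.29,2.22,.62,-.14]])
E
```

```text
[ 0.5   0.4  -0.64  2.1  -0.4   0.6   0.2 ] tcp [0.474 0.049 0.29 ] z [ 0.13  0.44 -0.89] d [-4.2 -0.6  7.4] w [-8. -7. 49.] rows 5.8
[ 0.65  0.5  -0.9   2.05  0.3   0.65  0.6 ] tcp [ 0.482 -0.018  0.267] z [ 0.11  0.21 -0.97] d [ 0.9 -6.7 -2.3] w [-20. -18.  55.] rows 7.1
[ 0.75  0.7  -1.2   2.    1.    0.65  1.  ] tcp [ 0.561 -0.032  0.264] z [ 0.35  0.16 -0.92] d [ 7.9 -1.4 -0.3] w [-16. -24.  53.] rows 7.0
[ 0.84  0.81 -1.38  1.92  1.06  0.6   1.2 ] tcp [ 0.601 -0.018  0.3  ] z [ 0.47  0.33 -0.82] d [4.  1.4 3.6] w [  6. -11.  11.] rows 2.0
[ 0.76  0.91 -1.23  2.1   1.57  0.48  0.74] tcp [ 0.597 -0.016  0.201] z [ 0.47  0.33 -0.82] d [-0.4  0.2 -9.9] w [-0.  0.  0.] rows 2.0
[ 0.45  0.91 -1.04  2.49  2.43  0.7  -0.35] tcp [0.521 0.098 0.151] z [ 0.47  0.33 -0.82] d [-7.6 11.4 -5. ] w [ 0. -0.  0.] rows 2.9
[ 0.39  0.93 -1.06  2.29  2.22  0.62 -0.14] tcp [0.572 0.135 0.153] z [ 0.47  0.34 -0.82] d [5.1 3.6 0.2] w [ 0. -0.  0.] rows 1.3
```

Call:
step_arm --increments '[[[-0.4,-0.1,0.8],[-0.8,-0.7,4.9]],[[-0.4,-0.1,0.8],[-0.8,-0.7,4.9]],[[-0.4,-0.1,0.8],[-0.8,-0.7,4.9]],[[-0.4,-0.1,0.8],[-0.8,-0.7,4.9]],[[-0.4,-0.1,0.8],[-0.8,-0.7,4.9]],[[-0.4,-0.1,0.8],[-0.8,-0.7,4.9]],[[-0.4,-0.1,0.8],[-0.8,-0.7,4.9]],[[-0.4,-0.1,0.8],[-0.8,-0.7,4.9]],[[-0.4,-0.1,0.8],[-0.8,-0.7,4.9]],[[-0.4,-0.1,0.8],[-0.8,-0.7,4.9]]]'

```text
clock: 5.15
tool_pos: [0.4743, 0.0456, 0.2964]
eef_rot: [0.697, 0.677, 0.205, -0.118]
contact_force: [-0.4, -1.3, -0.3]
opening: 0.336
finger_force: 0.0
```

```bash
cat >> plan.py <<'E'
def cur():
    st=r.get_state(); print('q',st['q'].round(2),'t',st['clock']); return st
def togo(q,off=(0,0,0)):
    from h import go
    t,R=fk(q,P,s); go(t+np.array(off),R)
E
python3 - <<'E'
from plan import *
cur(); togo([.65,.5,-.9,2.05,.3,.65,.6],(0,-.04,.02)); togo([.75,.7,-1.2,2.0,1.0,.65,1.],(-.01,-.06,.02))
E
```

```text
q [ 0.47  0.4  -0.45  2.   -0.45  0.72  0.37] t 5.15
d cm [  0.78 -10.35  -0.97] rot deg [-19.5 -18.2  54. ] | rows min 8.0
d cm [  7.71 -13.77  -1.27] rot deg [-38.3 -43.6 105.5] | rows min 15.0
```

Tracking well.

Call:
step_arm --increments '[[[0.1,-1,-0.1],[-2,-1.8,5.4]],[[0.1,-1,-0.1],[-2,-1.8,5.4]],[[0.1,-1,-0.1],[-2,-1.8,5.4]],[[0.1,-1,-0.1],[-2,-1.8,5.4]],[[0.1,-1,-0.1],[-2,-1.8,5.4]],[[0.1,-1,-0.1],[-2,-1.8,5.4]],[[0.1,-1,-0.1],[-2,-1.8,5.4]],[[0.1,-1,-0.1],[-2,-1.8,5.4]],[[0.1,-1,-0.1],[-2,-1.8,5.4]],[[0,-1,0],[-2,-1.8,5.4]]]'

```text
clock: 6.15
tool_pos: [0.4836, -0.0546, 0.287]
eef_rot: [0.286, 0.951, 0.116, 0.023]
contact_force: [0.2, 0.4, -0.7]
opening: 0.343
finger_force: 0.0
```

```bash
python3 - <<'E'
from plan import *
cur();  togo([.75,.7,-1.2,2.0,1.0,.65,1.],(-.01,-.06,.02))
E
```

```text
q [ 0.57  0.41 -0.57  1.92  0.    0.76  1.04] t 6.15
d cm [ 6.78 -3.76 -0.33] rot deg [-15.5 -23.3  53.3] | rows min 8.0
```

Call:
step_arm --increments '[[[0.7,-0.4,0],[-1.6,-2.3,5.3]],[[0.7,-0.4,0],[-1.6,-2.3,5.3]],[[0.7,-0.4,0],[-1.6,-2.3,5.3]],[[0.7,-0.4,0],[-1.6,-2.3,5.3]],[[0.7,-0.4,0],[-1.6,-2.3,5.3]],[[0.7,-0.4,0],[-1.6,-2.3,5.3]],[[0.7,-0.4,0],[-1.6,-2.3,5.3]],[[0.7,-0.4,0],[-1.6,-2.3,5.3]],[[0.7,-0.4,0],[-1.6,-2.3,5.3]],[[0.7,-0.4,0],[-1.6,-2.3,5.3]]]'

```text
clock: 7.15
tool_pos: [0.5537, -0.0943, 0.2871]
eef_rot: [-0.198, 0.961, 0.04, 0.189]
contact_force: [0.1, -0.1, 0.4]
opening: 0.339
finger_force: 0.0
```

```bash
python3 - <<'E'
from plan import *
from h import go
cur(); F=Ro.from_euler('z',np.pi)
go([*fx(-.17,-.2),.28],ori(35.5,35)*F); go([*fx(-.17,-.2),.2],ori(35.5,35)*F)
E
```

```text
q [ 0.78  0.48 -0.82  1.96  0.33  0.5   1.79] t 7.15
d cm [ 4.56  7.92 -0.71] rot deg [  6.2 -11.1  12.2] | rows min 3.0
d cm [ 4.56  7.92 -8.71] rot deg [  6.2 -11.1  12.2] | rows min 3.0
```

```bash
python3 - <<'E'
from plan import *
for q in([.6,.69,-.86,2.05,1.2,.45,1.1],[.6,.69,-.86,2.15,2.,.4,.4],[.45,.75,-.86,2.4,2.4,.45,-.1]):
    t,R=fk(q,P,s); z=R.as_matrix()[:,2]; y=R.as_matrix()[:,1]
    print(t.round(3),'az',np.degrees(np.arctan2(z[1],z[0])).round(0),'tilt',np.degrees(np.arccos(-z[2])).round(0),'yaz',np.degrees(np.arctan2(y[1],y[0])).round(0))
    togo(q)
E
```

```text
[ 0.58  -0.077  0.191] az 11.0 tilt 22.0 yaz 124.0
d cm [ 2.64  1.75 -9.61] rot deg [-9.2 -2.8 10.9] | rows min 3.0
[ 0.623 -0.074  0.212] az 8.0 tilt 36.0 yaz 125.0
d cm [ 6.97  2.01 -7.53] rot deg [-11.5 -16.6  12.9] | rows min 3.0
[0.549 0.047 0.162] az 30.0 tilt 31.0 yaz 134.0
d cm [ -0.42  14.11 -12.48] rot deg [ -2.5 -11.3  21.2] | rows min 4.0
```

Call:
step_arm --increments '[[[0.3,0.2,-1],[-0.9,-0.3,1.1]],[[0.3,0.2,-1],[-0.9,-0.3,1.1]],[[0.3,0.2,-1],[-0.9,-0.3,1.1]],[[0.3,0.2,-1],[-0.9,-0.3,1.1]],[[0.3,0.2,-1],[-0.9,-0.3,1.1]],[[0.3,0.2,-1],[-0.9,-0.3,1.1]],[[0.3,0.2,-1],[-0.9,-0.3,1.1]],[[0.2,0.2,-0.9],[-0.9,-0.3,1.1]],[[0.2,0.2,-0.9],[-0.9,-0.3,1.1]],[[0.1,0,-0.9],[-0.9,-0.3,1.1]]]'

```text
clock: 8.15
tool_pos: [0.5797, -0.0758, 0.1897]
eef_rot: [-0.302, 0.933, -0.023, 0.193]
contact_force: [-0.6, -0.3, -0.7]
opening: 0.34
finger_force: 0.0
```

```bash
python3 - <<'E'
from plan import *
cur()
togo([.6,.69,-.86,2.15,2.,.4,.4],(-.02,.02,-.02)); togo([.45,.75,-.86,2.4,2.4,.45,-.1])
E
```

```text
q [ 0.39  0.57 -0.4   2.1   0.68  0.17  1.63] t 8.15
d cm [2.37 2.16 0.21] rot deg [ -1.3 -13.6   3.1] | rows min 2.0
d cm [-3.03 12.26 -2.74] rot deg [ 6.8 -6.8 11.1] | rows min 3.0
```

Call:
step_arm --increments '[[[0.2,0.2,0],[-0.1,-1.4,0.3]],[[0.2,0.2,0],[-0.1,-1.4,0.3]],[[0.2,0.2,0],[-0.1,-1.4,0.3]],[[0.2,0.2,0],[-0.1,-1.4,0.3]],[[0.2,0.2,0],[-0.1,-1.4,0.3]],[[0.2,0.2,0],[-0.1,-1.4,0.3]],[[0.2,0.2,0],[-0.1,-1.4,0.3]],[[0.2,0.2,0],[-0.1,-1.4,0.3]],[[0.2,0.2,0],[-0.1,-1.4,0.3]],[[0.2,0.2,0],[-0.1,-1.4,0.3]]]'

```text
clock: 9.15
tool_pos: [0.5902, -0.0627, 0.1879]
eef_rot: [-0.32, 0.907, -0.052, 0.269]
contact_force: [-0.3, 0.9, -0.3]
opening: 0.339
finger_force: 0.0
```

```bash
python3 - <<'E'
from plan import *
from h import go
cur(); F=Ro.from_euler('z',np.pi)
go([*fx(-.17,-.12),.18],ori(32,35)*F);go([*fx(-.17,-.063),.152],ori(35.5,35)*F)
E
```

```text
q [ 0.61  0.66 -0.8   2.24  2.05  0.39  0.34] t 9.15
d cm [-3.74 11.28 -0.79] rot deg [16.7  2.9 -2. ] | rows min 3.0
d cm [-7.05 15.92 -3.59] rot deg [16.6  3.4  1.5] | rows min 4.0
```

Call:
step_arm --increments '[[[-0.7,1.6,-0.3],[1.7,0.3,0.1]],[[-0.7,1.6,-0.3],[1.7,0.3,0.1]],[[-0.7,1.6,-0.3],[1.7,0.3,0.1]],[[-0.7,1.6,-0.3],[1.7,0.3,0.1]],[[-0.7,1.6,-0.4],[1.7,0.3,0.1]],[[-0.7,1.6,-0.4],[1.7,0.3,0.1]],[[-0.7,1.6,-0.4],[1.7,0.4,0.2]],[[-0.7,1.6,-0.4],[1.7,0.4,0.2]],[[-0.7,1.6,-0.4],[1.6,0.4,0.2]],[[-0.7,1.5,-0.4],[1.6,0.4,0.2]]]'

```text
clock: 10.15
tool_pos: [0.5199, 0.097, 0.1516]
eef_rot: [-0.289, 0.909, 0.094, 0.286]
contact_force: [0.4, 0.5, -0.4]
opening: 0.339
finger_force: 0.0
```

```bash
python3 - <<'E'
from plan import *
from h import *
cur(); F=Ro.from_euler('z',np.pi)
go([*fx(-.17,-.063),.152],ori(35.5,35)*F);go([*fx(-.106,-.063),.152],ori(35.5,35)*F)
p,d=snap('side','s2'); cv2.imwrite('pics/s2c.png',cv2.resize(np.clip(p[210:360,210:410,::-1]*1.6,0,255).astype('uint8'),(720,540),interpolation=2))
E
```

```text
q [ 0.59  0.89 -1.16  2.44  2.22  0.66 -0.1 ] t 10.15
d cm [-0.02 -0.05  0.04] rot deg [-0.3 -0.2  0.1] | rows min 1.0
d cm [5.19 3.67 0.04] rot deg [-0.3 -0.2  0.1] | rows min 2.0
```

View pics/s2c.png

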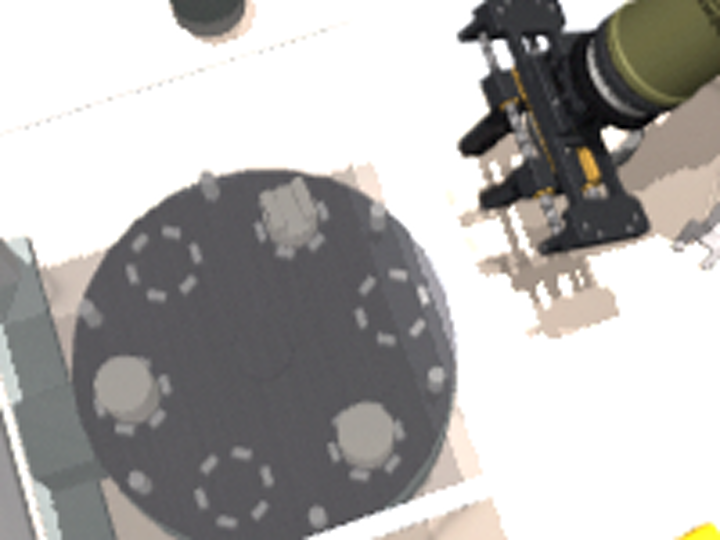

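The crop shows the open fingers (tips at (470,150) and (490,195)) lined up in front of the right-front post at (378,215), and the fork undisturbed at (290,212).

Call:
step_arm --increments '[[[0.6,0.4,0],[0,0,0]],[[0.6,0.4,0],[0,0,0]],[[0.6,0.4,0],[0,0,0]],[[0.6,0.4,0],[0,0,0]],[[0.6,0.4,0],[0,0,0]],[[0.6,0.4,0],[0,0,0]],[[0.6,0.4,0],[0,0,0]],[[0.6,0.5,0],[0,0,0]],[[0.4,0.4,0],[0,0,0]],[[0,0,0],[0,0,0]]]'

```text
clock: 11.2
tool_pos: [0.5727, 0.1343, 0.1523]
eef_rot: [-0.29, 0.908, 0.093, 0.286]
contact_force: [0.5, -0.2, 0.4]
opening: 0.339
finger_force: 0.0
```

```bash
python3 - <<'E'
from plan import *
from h import *
st=cur(); print(st['contact_force'].round(1)); 
R=ori(35.5,35)*Ro.from_euler('z',np.pi)
prev=None
# post path: tool pos from post; tool axis at z .165 passes the post centre -> tcp 0.009 ahead
for a in(30,20,10,0,-10,-20,-30):
    th=np.radians(180+a); p=[*fx(.128*np.cos(th)+.007,.128*np.sin(th)),.152]
    print(a,np.round(p,4), None if prev is None else ((np.array(p)-prev)*100).round(2)); prev=np.array(p)
E
```

```text
q [ 0.49  0.89 -1.09  2.29  2.14  0.6  -0.02] t 11.2
[ 0.5 -0.2  0.4]
30 [0.5741 0.1341 0.152 ] None
20 [0.5547 0.1451 0.152 ] [-1.94  1.1   0.  ]
10 [0.5375 0.1593 0.152 ] [-1.72  1.42  0.  ]
0 [0.523  0.1762 0.152 ] [-1.45  1.7   0.  ]
-10 [0.5117 0.1955 0.152 ] [-1.13  1.92  0.  ]
-20 [0.5039 0.2164 0.152 ] [-0.78  2.09  0.  ]
-30 [0.4998 0.2383 0.152 ] [-0.41  2.19  0.  ]
```

Call:
step_arm --increments '[[[0,0,0],[0,0,0]],[[-0.7,0.3,0],[0,0,0]],[[-0.6,0.4,0],[0,0,0]],[[-0.6,0.4,0],[0,0,0]],[[-0.6,0.4,0],[0,0,0]],[[-0.6,0.5,0],[0,0,0]],[[-0.5,0.5,0],[0,0,0]],[[-0.5,0.5,0],[0,0,0]],[[-0.5,0.6,0],[0,0,0]],[[-0.5,0.6,0],[0,0,0]]]' --fingers 0.24 --grip_force 10

```text
clock: 12.2
tool_pos: [0.5207, 0.1761, 0.1521]
eef_rot: [-0.289, 0.909, 0.093, 0.286]
contact_force: [0.3, 0.0, 0.3]
opening: 0.244
finger_force: 0.0
```

```bash
python3 - <<'E'
from h import *
p,d=snap('side','s3'); cv2.imwrite('pics/s3c.png',cv2.resize(np.clip(p[210:360,210:410,::-1]*1.6,0,255).astype('uint8'),(720,540),interpolation=2))
E
```

```text
(no output)
```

View pics/s3c.png

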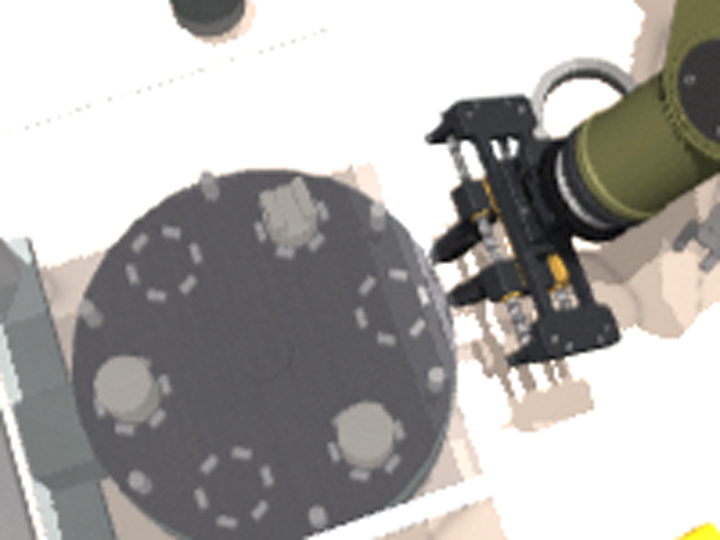

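The crop shows the fingertips at (440,255) and (455,295), just outside the table edge. The post at (378,215) hasn't moved, so I reached too short and missed it. I'll check this against projected points.

```bash
cat >> h.py <<'E'
def proj(n,X):
    c=r.calibration(n); f=240/np.tan(np.radians(c['fov_y'])/2); Y=np.array(c['R'])@np.array(X)+c['t']; return np.array([c['cx']+f*Y[0]/Y[2],c['cy']+f*Y[1]/Y[2]])
E
python3 - <<'E'
from h import *
cr=lambda uv:((uv-[210,210])*3.6).round(0)
st=r.get_state(); print('tcp',cr(proj('side',st['tool_pos'])))
print('axis',cr(proj('side',[*A,.135])),'unload',cr(proj('side',[*fx(-.1,0),.135])),'post',cr(proj('side',[*fx(-.111,-.064),.18])),cr(proj('side',[*fx(-.111,-.064),.135])))
for a in range(0,360,60):
    t=np.radians(a); print(a,cr(proj('side',[*fx(.142*np.cos(t),.142*np.sin(t)),.135])), 'nest',cr(proj('side',[*fx(.1*np.cos(t),.1*np.sin(t)),.142])))
p,d=snap('top','t3'); print('top tcp',proj('top',st['tool_pos']),[proj('top',[*fx(.1*np.cos(t),.1*np.sin(t)),.142]).round(1) for t in np.radians(range(0,360,60))])
z=np.load('pics/s3.npz'); W=cloud('side',z['d'])
for (u,v) in((437,258),(452,298),(470,245),(480,280)):
    print(u,v,W[210+int(v/3.6),210+int(u/3.6)])
E
```

```text
tcp [422. 297.]
axis [263. 352.] unload [391. 309.] post [377. 209.] [377. 225.]
0 [ 77. 416.] nest [131. 396.]
60 [221. 548.] nest [233. 487.]
120 [410. 481.] nest [366. 441.]
180 [445. 290.] nest [392. 307.]
240 [302. 170.] nest [291. 221.]
300 [123. 230.] nest [163. 263.]
top tcp [283.48271705 252.06668983] [array([246.3, 199.4]), array([233.7, 225.9]), array([250.7, 249.7]), array([280.4, 246.5]), array([292.8, 219.7]), array([275.6, 196.3])]
437 258 [0.51276065 0.18496396 0.3242476 ]
452 298 [0.4968275 0.2087317 0.3318287]
470 245 [0.49731531 0.14151745 0.19918026]
480 280 [0.48346569 0.16758712 0.22331914]
```

```bash
python3 - <<'E'
from h import *
p=np.load('pics/s3.npz')['p']; a=cv2.resize(np.clip(p[255:310,310:360,::-1].astype(float)*2.5,0,255).astype('uint8'),(400,440),interpolation=0)
q=np.load('pics/t3.npz')['p']; b=cv2.resize(np.clip(q[230:285,260:310,::-1].astype(float)*2.5,0,255).astype('uint8'),(400,440),interpolation=0)
cv2.imwrite('pics/z3.png',np.hstack([a,b]))
E
```

```text
(no output)
```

View pics/z3.png

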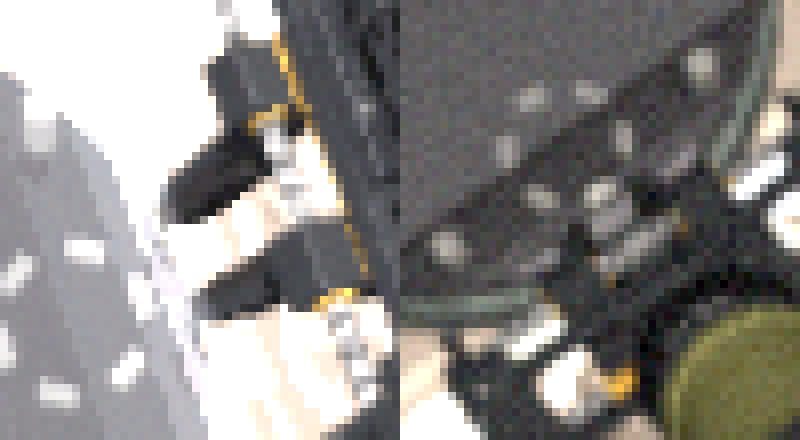

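```bash
python3 - <<'E'
from h import *
for f,pos,e in(('s2',[.5199,.0970,.1516],[-.289,.909,.094,.286]),('s1',[.47457,.05969,.28897],[.913,.306,.263,-.061])):
    z=np.load(f'pics/{f}.npz');W=cloud('side',z['d']); T=(W-np.array(pos))@Ro.from_quat(e).as_matrix()
    m=(np.abs(T[...,0])<.025)&(np.abs(T[...,1])<.05)&(T[...,2]>-.1)&(T[...,2]<.03)
    q=T[m]; v,u=np.nonzero(m)
    i=np.argsort(-q[:,2])[:14]; print(f,m.sum()); print(np.c_[q[i].round(3),W[m][i].round(3),u[i],v[i]])
    print(proj('side',pos))
E
```

```text
s2 208
[[ 5.00e-03 -1.80e-02 -3.40e-02  5.11e-01  6.90e-02  1.76e-01  3.42e+02
   2.53e+02]
 [-8.00e-03  1.60e-02 -3.50e-02  4.99e-01  1.02e-01  1.85e-01  3.43e+02
   2.65e+02]
 [-1.00e-02  1.30e-02 -3.50e-02  5.03e-01  1.01e-01  1.86e-01  3.42e+02
   2.64e+02]
 [-8.00e-03 -2.10e-02 -3.50e-02  5.21e-01  7.20e-02  1.85e-01  3.38e+02
   2.52e+02]
 [-7.00e-03  1.40e-02 -3.60e-02  5.00e-01  1.00e-01  1.85e-01  3.43e+02
   2.64e+02]
 [-9.00e-03 -3.00e-02 -3.60e-02  5.26e-01  6.50e-02  1.86e-01  3.37e+02
   2.49e+02]
 [-1.10e-02 -1.80e-02 -3.70e-02  5.21e-01  7.50e-02  1.88e-01  3.38e+02
   2.53e+02]
 [-1.00e-03 -1.70e-02 -3.70e-02  5.13e-01  7.10e-02  1.83e-01  3.41e+02
   2.53e+02]
 [-1.20e-02 -2.40e-02 -3.70e-02  5.25e-01  7.10e-02  1.89e-01  3.37e+02
   2.51e+02]
 [-5.00e-03 -1.70e-02 -3.80e-02  5.16e-01  7.30e-02  1.85e-01  3.40e+02
   2.53e+02]
 [-1.20e-02  2.00e-02 -3.80e-02  4.99e-01  1.06e-01  1.89e-01  3.43e+02
   2.66e+02]
 [-9.00e-03 -1.70e-02 -3.80e-02  5.18e-01  7.40e-02  1.88e-01  3.39e+02
   2.53e+02]
 [-1.30e-02  2.30e-02 -3.80e-02  4.98e-01  1.09e-01  1.91e-01  3.43e+02
 
[... 651 characters left out ...]
-02  2.10e-02 -3.60e-02  4.78e-01  3.80e-02  3.26e-01  3.62e+02
   2.27e+02]
 [ 1.20e-02 -1.90e-02 -3.80e-02  4.55e-01  7.10e-02  3.27e-01  3.68e+02
   2.42e+02]
 [ 1.20e-02  2.80e-02 -3.90e-02  4.82e-01  3.30e-02  3.30e-01  3.61e+02
   2.24e+02]
 [ 1.20e-02 -1.60e-02 -3.90e-02  4.55e-01  6.80e-02  3.27e-01  3.68e+02
   2.41e+02]
 [ 1.00e-02 -1.90e-02 -3.90e-02  4.52e-01  7.00e-02  3.27e-01  3.69e+02
   2.42e+02]
 [ 9.00e-03  2.80e-02 -3.90e-02  4.80e-01  3.20e-02  3.29e-01  3.62e+02
   2.24e+02]
 [ 1.10e-02  1.70e-02 -3.90e-02  4.75e-01  4.10e-02  3.29e-01  3.63e+02
   2.28e+02]
 [ 1.00e-02 -2.50e-02 -3.90e-02  4.49e-01  7.40e-02  3.26e-01  3.70e+02
   2.44e+02]]
[359.67001347 240.46846615]
```

```bash
python3 - <<'E'
from h import *
def T(n,f,pos,e):
    z=np.load(f'pics/{f}.npz');W=cloud(n,z['d']); return (W-np.array(pos))@Ro.from_quat(e).as_matrix()
a=([.5199,.0970,.1516],[-.289,.909,.094,.286])
b=([.5207,.1761,.1521],[-.289,.909,.093,.286])
for n,f,pe in(('side','s2',a),('side','s3',b),('top','t3',b),('side','s1',([.47457,.05969,.28897],[.913,.306,.263,-.061])),('top','top0',([.2193,.5846,.2027],[.178421114,.983953885,-.0008,0]))):
    t=T(n,f,*pe); 
    for yl,yh in((0,.05),(.055,.07),(.07,.092)):
        m=(np.abs(t[...,0])<.036)&(np.abs(t[...,1])>yl)&(np.abs(t[...,1])<yh)&(t[...,2]>-.2)&(t[...,2]<.02)
        q=t[m]; print(f,yl,m.sum(),'z top5',np.sort(q[:,2])[-6:].round(3),'hist',np.histogram(q[:,2],np.arange(-.2,.03,.02))[0],'y',np.percentile(q[:,1],[2,98]).round(3) if len(q) else '')
E
```

```text
s2 0 1241 z top5 [-0.036 -0.036 -0.035 -0.035 -0.035 -0.034] hist [201  58 293 316 165  27  84  82  15   0   0] y [-0.044  0.046]
s2 0.055 207 z top5 [-0.112 -0.111 -0.111 -0.11  -0.11  -0.109] hist [  0   0 113  44  50   0   0   0   0   0   0] y [-0.07  0.07]
s2 0.07 447 z top5 [-0.101 -0.101 -0.1   -0.1   -0.099 -0.098] hist [  0   0 300  82  62   3   0   0   0   0   0] y [-0.091  0.091]
s3 0 1200 z top5 [-0.044 -0.044 -0.042 -0.042 -0.042 -0.037] hist [208  51 299 316 164  19  78  64   1   0   0] y [-0.043  0.046]
s3 0.055 241 z top5 [-0.113 -0.112 -0.111 -0.111 -0.111 -0.111] hist [  0   0 127  57  57   0   0   0   0   0   0] y [-0.07   0.069]
s3 0.07 477 z top5 [-0.102 -0.102 -0.102 -0.102 -0.102 -0.099] hist [  0   0 338  78  60   1   0   0   0   0   0] y [-0.091  0.091]
t3 0 748 z top5 [0.019 0.02  0.02  0.02  0.02  0.02 ] hist [117   3 113 157  86   2  17  21   3   9 220] y [-0.048  0.047]
t3 0.055 224 z top5 [0.018 0.018 0.019 0.019 0.019 0.02 ] hist [ 0  0 87 44 27  0  0  0  3 24 39] y [-0.07  0.07]
t3 0.07 327 z top5 [0.018 0.018 0.019 0.019 0.019 0.02 ] hist [  0   0 217  74  13   0   0   0   0   0  23] y [-0.089  0.091]
s1 0 1594 z top5 [-0.036 -0.036 -0.036 -0.035 -0.035 -0.033] hist [331 117 336 361 202  32 103  98  14   0   0] y [-0.046  0.046]
s1 0.055 294 z top5 [-0.111 -0.111 -0.111 -0.111 -0.111 -0.11 ] hist [  0   0 161  65  68   0   0   0   0   0   0] y [-0.07   0.069]
s1 0.07 583 z top5 [-0.102 -0.102 -0.102 -0.102 -0.1   -0.098] hist [  0   0 392 106  83   2   0   0   0   0   0] y [-0.092  0.091]
top0 0 10 z top5 [-0.19  -0.187 -0.125 -0.12  -0.118 -0.117] hist [6 0 0 2 2 0 0 0 0 0 0] y [-0.014  0.046]
top0 0.055 30 z top5 [-0.118 -0.118 -0.117 -0.115 -0.114 -0.106] hist [ 0  0  6 15  9  0  0  0  0  0  0] y [0.004 0.069]
top0 0.07 53 z top5 [-0.114 -0.113 -0.111 -0.11  -0.108 -0.099] hist [ 0  0 27 17  8  1  0  0  0  0  0] y [-0.086  0.091]
```

In both poses the gripper appears 34 mm further back along the tool axis than the reported TCP: the tips are at -34 mm instead of 0, and the body at -98 mm instead of -64 mm. The real fingertips therefore fall 34 mm short, and I'll compensate for that.

```bash
cat >> h.py <<'E'
OFF=.034
RF=ori(YF,35)*Ro.from_euler('z',np.pi)
def gt(tip,R,fromtip=None):
    "print increments to bring the real fingertip to tip"
    o=R.apply([0,0,OFF])
    go(np.array(tip)+o,R,None if fromtip is None else (np.array(fromtip)+o,R))
def tip():
    s=r.get_state(); R=Ro.from_quat(s['eef_rot']); t=s['tool_pos']-R.apply([0,0,OFF]); d=t[:2]-A; c,n=np.cos(np.radians(YF)),np.sin(np.radians(YF))
    print('tip',t.round(4),'fixture',[round(c*d[0]+n*d[1],4),round(-n*d[0]+c*d[1],4)],'q',s['q'].round(2),'F',s['contact_force'].round(1),'clk',s['clock'])
E
python3 - <<'E'
from h import *
tip()
a=[*fx(-.17,-.03),.180];b=[*fx(-.17,-.063),.152];c=[*fx(-.106,-.063),.152]
gt(a,RF);gt(b,RF,a);gt(c,RF,b)
E
```

```text
tip [0.5044 0.1654 0.18  ] fixture [np.float64(-0.1424), np.float64(0.002)] q [ 0.38  0.91 -1.19  2.42  2.16  0.8  -0.22] F [-0.2  0.3  0.1] clk 12.3
d cm [-0.38 -4.22 -0.  ] rot deg [-0.2 -0.1 -0.1] | rows min 1.0
d cm [ 1.92 -2.69 -2.8 ] rot deg [0. 0. 0.] | rows min 1.0
d cm [5.21 3.72 0.  ] rot deg [0. 0. 0.] | rows min 2.0
```

Call:
step_arm --increments '[[[-0.2,-2.1,0],[0,0,0]],[[-0.2,-2.1,0],[0,0,0]],[[1,-1.4,-1.4],[0,0,0]],[[0.9,-1.3,-1.4],[0,0,0]],[[0,0,0],[0,0,0]],[[1.2,0.8,0],[0,0,0]],[[1,0.7,0],[0,0,0]],[[1,0.7,0],[0,0,0]],[[1,0.8,0],[0,0,0]],[[1,0.7,0],[0,0,0]]]' --fingers 0.34

```text
clock: 13.3
tool_pos: [0.5888, 0.1448, 0.1245]
eef_rot: [-0.29, 0.908, 0.093, 0.286]
contact_force: [-0.3, -0.1, -0.5]
opening: 0.342
finger_force: 0.0
```

```bash
python3 - <<'E'
from h import *
tip(); gt([*fx(-.106,-.063),.152],RF)
E
```

```text
tip [0.5729 0.1334 0.1523] fixture [np.float64(-0.1052), np.float64(-0.0639)] q [ 0.45  0.96 -1.08  2.26  2.18  0.64 -0.03] F [-0.3 -0.1 -0.5] clk 13.3
d cm [-0.11  0.02 -0.03] rot deg [-0.2 -0.1  0. ] | rows min 1.0
```

Now close around the post and swing it to the halfway point along its arc.

Call:
step_arm --increments '[[[0,0,0],[0,0,0]],[[-0.6,0.3,0],[0,0,0]],[[-0.6,0.4,0],[0,0,0]],[[-0.6,0.4,0],[0,0,0]],[[-0.6,0.4,0],[0,0,0]],[[-0.6,0.5,0],[0,0,0]],[[-0.5,0.5,0],[0,0,0]],[[-0.5,0.5,0],[0,0,0]],[[-0.5,0.6,0],[0,0,0]],[[-0.5,0.6,0],[0,0,0]]]' --fingers 0.22

```text
clock: 14.3
tool_pos: [0.5369, 0.185, 0.1237]
eef_rot: [-0.289, 0.909, 0.093, 0.285]
contact_force: [-0.7, 0.5, -0.8]
opening: 0.526
finger_force: 0.0
```

```bash
python3 - <<'E'
from h import *
tip(); gt([*fx(-.128+.007,0),.152],RF); gt([*fx(-.111+.007,.064),.152],RF)
p,d=snap('side','s4')
np.savez('pics/x',p=p)
q=np.load('pics/s2.npz')['p']
print('table diff',np.abs(p[260:340,235:300].astype(int)-q[260:340,235:300]).mean())
E
```

```text
tip [0.5211 0.1737 0.1516] fixture [np.float64(-0.1241), np.float64(-0.001)] q [ 0.35  0.98 -1.16  2.39  2.21  0.84 -0.21] F [-0.7  0.5 -0.8] clk 14.3
d cm [0.2  0.25 0.04] rot deg [-0.2 -0.2  0.1] | rows min 1.0
d cm [-2.13  6.45  0.04] rot deg [-0.2 -0.2  0.1] | rows min 2.0
table diff 3.0475641025641025
```

```bash
python3 - <<'E'
from h import *
p=np.load('pics/s4.npz')['p']; cv2.imwrite('pics/s4c.png',cv2.resize(np.clip(p[210:360,210:410,::-1]*1.6,0,255).astype('uint8'),(720,540),interpolation=2))
E
```

```text
(no output)
```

View pics/s4c.png

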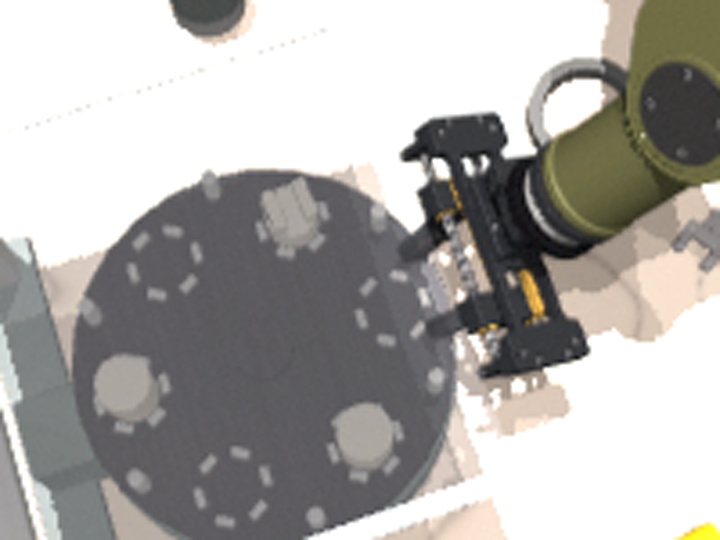

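The crop shows the table still unturned. The 10 N grip let the post spread the fingers and slip out (fingers now at (410,245) and (435,322), post at (378,215)). I'll retry with a firm grip on the post.

```bash
python3 - <<'E'
from h import *
a=[*fx(-.17,-.02),.150];b=[*fx(-.17,-.063),.150];c=[*fx(-.101,-.063),.150]
gt(a,RF);gt(b,RF,a);gt(c,RF,b)
prev=None
for k in range(30,-31,-6):
    th=np.radians(180+k); p=fx(.128*np.cos(th)+.010,.128*np.sin(th))
    if prev is not None: print(k,((p-prev)*100).round(2))
    prev=p
E
```

```text
d cm [-2.5  -4.45 -0.21] rot deg [-0.3 -0.2 -0.1] | rows min 2.0
d cm [ 2.5 -3.5  0. ] rot deg [0. 0. 0.] | rows min 1.0
d cm [5.62 4.01 0.  ] rot deg [0. 0. 0.] | rows min 2.0
24 [-1.19  0.62]
18 [-1.12  0.74]
12 [-1.03  0.85]
6 [-0.94  0.96]
0 [-0.83  1.05]
-6 [-0.72  1.13]
-12 [-0.6  1.2]
-18 [-0.47  1.25]
-24 [-0.34  1.3 ]
-30 [-0.2   1.33]
```

Call:
step_arm --increments '[[[-1.3,-1.5,-0.1],[0,0,0]],[[-1.2,-3,-0.1],[0,0,0]],[[1.3,-1.8,0],[0,0,0]],[[1.2,-1.7,0],[0,0,0]],[[0,0,0],[0,0,0]],[[1.2,0.8,0],[0,0,0]],[[1.1,0.8,0],[0,0,0]],[[1.1,0.8,0],[0,0,0]],[[1.1,0.8,0],[0,0,0]],[[1.1,0.8,0],[0,0,0]]]' --fingers 0.36 --grip_force 50

```text
clock: 15.35
tool_pos: [0.5929, 0.148, 0.1222]
eef_rot: [-0.291, 0.908, 0.095, 0.286]
contact_force: [-0.6, 0.1, -1.1]
opening: 0.359
finger_force: 0.0
```

Call:
step_arm --increments '[[[0,0,0],[0,0,0]],[[0,0,0],[0,0,0]],[[0,0,0],[0,0,0]],[[0,0,0],[0,0,0]],[[0,0,0],[0,0,0]],[[0,0,0],[0,0,0]],[[0,0,0],[0,0,0]],[[0,0,0],[0,0,0]],[[0,0,0],[0,0,0]],[[0,0,0],[0,0,0]]]' --fingers 0.05

```text
clock: 16.35
tool_pos: [0.5916, 0.1476, 0.1219]
eef_rot: [-0.291, 0.908, 0.096, 0.285]
contact_force: [-0.5, 5.7, -3.3]
opening: 0.117
finger_force: 50.0
```

```bash
python3 - <<'E'
from h import *
tip(); print(r.get_state()['opening']*88)
E
```

```text
tip [0.5759 0.1361 0.1498] fixture [np.float64(-0.1013), np.float64(-0.0634)] q [ 0.44  0.97 -1.06  2.25  2.19  0.63 -0.03] F [-0.5  5.7 -3.3] clk 16.35
10.26685706072735
```

Gripping the post at 50 N. First half of the arc:

Call:
step_arm --increments '[[[-0.6,0.3,0],[0,0,0]],[[-0.6,0.3,0],[0,0,0]],[[-0.6,0.3,0],[0,0,0]],[[-0.5,0.4,0],[0,0,0]],[[-0.5,0.4,0],[0,0,0]],[[-0.5,0.5,0],[0,0,0]],[[-0.5,0.5,0],[0,0,0]],[[-0.5,0.5,0],[0,0,0]],[[-0.4,0.5,0],[0,0,0]],[[-0.4,0.5,0],[0,0,0]]]'

```text
clock: 17.35
tool_pos: [0.5552, 0.1708, 0.1215]
eef_rot: [-0.277, 0.912, 0.076, 0.292]
contact_force: [10.2, -30.9, 14.7]
opening: 0.122
finger_force: 49.6
```

```bash
python3 - <<'E'
from h import *
tip()
for t in([-.118,0],[-.101,.064]): gt([*fx(*t),.15],RF)
E
```

```text
tip [0.5385 0.1606 0.1493] fixture [np.float64(-0.1175), np.float64(-0.0217)] q [ 0.35  0.98 -1.13  2.37  2.21  0.85 -0.21] F [ 10.2 -30.9  14.7] clk 17.35
d cm [-1.39  1.85  0.06] rot deg [1.1 0.8 2.2] | rows min 1.0
d cm [-3.72  8.05  0.06] rot deg [1.1 0.8 2.2] | rows min 2.0
```

Call:
step_arm --increments '[[[-0.4,0.5,0],[0,0,0]],[[-0.4,0.6,0],[0,0,0]],[[-0.3,0.6,0],[0,0,0]],[[-0.3,0.6,0],[0,0,0]],[[-0.3,0.6,0],[0,0,0]],[[-0.3,0.6,0],[0,0,0]],[[-0.2,0.6,0],[0,0,0]],[[-0.2,0.7,0],[0,0,0]],[[-0.2,0.7,0],[0,0,0]],[[0,0,0],[0,0,0]]]'

```text
clock: 18.35
tool_pos: [0.5202, 0.2394, 0.1217]
eef_rot: [-0.286, 0.91, 0.09, 0.287]
contact_force: [10.1, 6.6, -12.6]
opening: 0.114
finger_force: 50.0
```

```bash
python3 - <<'E'
from h import *
tip()
for t in([-.118,0],[-.101,.064]): gt([*fx(*t),.15],RF)
E
```

```text
tip [0.5041 0.2282 0.1495] fixture [np.float64(-0.1062), np.float64(0.0533)] q [ 0.19  1.   -1.17  2.41  2.18  0.97 -0.33] F [ 10.1   6.6 -12.6] clk 18.35
d cm [ 2.12 -5.01  0.05] rot deg [0.  0.1 0.6] | rows min 2.0
d cm [-0.22  1.19  0.05] rot deg [0.  0.1 0.6] | rows min 1.0
```

Call:
step_arm --increments '[[[0,0.3,0],[0,0,0]],[[0,0.3,0],[0,0,0]],[[0,0.3,0],[0,0,0]],[[0,0.2,0],[0,0,0]],[[0,0.1,0],[0,0,0]],[[0,0,0],[0,0,0]],[[0,0,0],[0,0,0]],[[0,0,0],[0,0,0]],[[0,0,0],[0,0,0]],[[0,0,0],[0,0,0]]]'

```text
clock: 19.35
tool_pos: [0.5192, 0.2489, 0.1215]
eef_rot: [-0.287, 0.91, 0.088, 0.287]
contact_force: [1.8, -10.2, 6.4]
opening: 0.118
finger_force: 49.9
```

Call:
step_arm --increments '[[[0,0,0],[0,0,0]],[[0,0,0],[0,0,0]],[[0,0,0],[0,0,0]],[[0,0,0],[0,0,0]],[[0,0,0],[0,0,0]],[[-0.8,-0.6,0],[0,0,0]],[[-0.8,-0.6,0],[0,0,0]],[[-0.8,-0.6,0],[0,0,0]],[[-0.8,-0.6,0],[0,0,0]],[[-0.8,-0.6,0],[0,0,0]]]' --fingers 0.36

```text
clock: 20.35
tool_pos: [0.4761, 0.2238, 0.122]
eef_rot: [-0.29, 0.909, 0.093, 0.286]
contact_force: [-0.6, 0.1, -0.4]
opening: 0.363
finger_force: 0.0
```

```bash
python3 - <<'E'
from h import *
tip()
p,d=snap('side','s5'); cv2.imwrite('pics/s5c.png',cv2.resize(np.clip(p[210:360,210:410,::-1]*1.6,0,255).astype('uint8'),(720,540),interpolation=2))
E
```

```text
tip [0.4603 0.2124 0.1499] fixture [np.float64(-0.151), np.float64(0.0658)] q [ 0.17  1.01 -1.22  2.54  2.21  1.07 -0.45] F [-0.6  0.1 -0.4] clk 20.35
```

View pics/s5c.png

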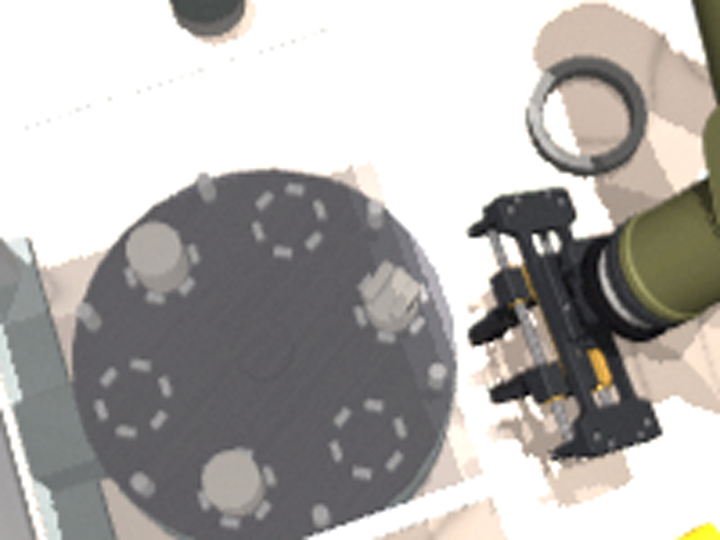

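The crop shows the fork in the front nest at (392,298), the blanks in their nests at (157,255) and (232,482), the posts back in the same pattern, and the gripper clear. The table has clicked into the next position.

```bash
python3 - <<'E'
from h import *
a=[*fx(-.15,0),.153];b=[*fx(-.089,0),.153]
gt(a,RF);gt(b,RF,a)
p=np.load('pics/s5.npz')['p'].astype(int).sum(2)/3
# fork centroid in side image
c=proj('side',[*fx(-.1,0),.17]).round().astype(int); print(c)
m=np.zeros(p.shape,bool); m[c[1]-14:c[1]+12,c[0]-11:c[0]+11]=1; m&=p>75
k,l,s,ce=cv2.connectedComponentsWithStats(m.astype('uint8'),connectivity=4); i=1+np.argmax(s[1:,4]); print(s[i],ce[i]); print('pred mid',proj('side',[*fx(-.1,0),.175]),'ray',ray('side',ce[i],.178))
print(fx(-.1,0))
E
```

```text
d cm [ 4.07 -5.2   0.37] rot deg [-0.1 -0.2 -0. ] | rows min 2.0
d cm [4.97 3.54 0.  ] rot deg [0. 0. 0.] | rows min 2.0
[319 293]
[308 279  22  26 390] [320.06923077 291.67179487]
pred mid [318.82732911 292.59959716] ray [[0.53752665 0.18579515 0.178     ]]
[0.54008845 0.1884297 ]
```

Call:
step_arm --increments '[[[1,-1.3,0.1],[0,0,0]],[[1,-1.3,0.1],[0,0,0]],[[1,-1.3,0.1],[0,0,0]],[[1,-1.3,0.1],[0,0,0]],[[1,0.7,0],[0,0,0]],[[1,0.7,0],[0,0,0]],[[1,0.7,0],[0,0,0]],[[1,0.7,0],[0,0,0]],[[1,0.7,0],[0,0,0]],[[0,0,0],[0,0,0]]]' --fingers 0.7 --grip_force 40

```text
clock: 21.4
tool_pos: [0.5682, 0.2083, 0.1266]
eef_rot: [-0.289, 0.909, 0.093, 0.287]
contact_force: [-0.7, -0.8, -0.0]
opening: 0.701
finger_force: 0.0
```

Call:
step_arm --increments '[[[0,0,0],[0,0,0]],[[0,0,0],[0,0,0]],[[0,0,0],[0,0,0]],[[0,0,0],[0,0,0]],[[0,0,0],[0,0,0]],[[0,0,0],[0,0,0]],[[0,0,0],[0,0,0]],[[0,0,0],[0,0,0]],[[0,0,0],[0,0,0]],[[0,0,0],[0,0,0]]]' --fingers 0.3

```text
clock: 22.4
tool_pos: [0.5669, 0.2076, 0.1259]
eef_rot: [-0.29, 0.909, 0.093, 0.286]
contact_force: [0.8, -2.9, 0.5]
opening: 0.453
finger_force: 39.3
```

```bash
python3 - <<'E'
from h import *
tip()
E
```

```text
tip [0.5511 0.1962 0.1538] fixture [np.float64(-0.0865), np.float64(-0.0001)] q [ 0.3   0.97 -1.12  2.29  2.17  0.78 -0.16] F [ 0.8 -2.9  0.5] clk 22.4
```

The grip is at 39.9 mm, so the fingers are on the 40 mm foot. Lift straight up, then withdraw.

Call:
step_arm --increments '[[[0,0,0.3],[0,0,0]],[[0,0,0.5],[0,0,0]],[[0,0,0.5],[0,0,0]],[[0,0,0.6],[0,0,0]],[[0,0,0.6],[0,0,0]],[[-0.4,-0.3,0.3],[0,0,0]],[[-1,-0.7,0],[0,0,0]],[[-1,-0.7,0],[0,0,0]],[[-1,-0.7,0],[0,0,0]],[[-1,-0.7,0],[0,0,0]]]'

```text
clock: 23.4
tool_pos: [0.5222, 0.176, 0.1542]
eef_rot: [-0.29, 0.909, 0.093, 0.286]
contact_force: [0.3, -0.0, -3.3]
opening: 0.456
finger_force: 39.4
```

```bash
cat >> h.py <<'E'
C=np.array([.671,-.362]); YC=-32.
def cb(x,y): c,s=np.cos(np.radians(YC)),np.sin(np.radians(YC)); return C+[c*x-s*y,s*x+c*y]
RC=ori(YC,35)*Ro.from_euler('z',np.pi)
E
python3 - <<'E'
from h import *
tip()
st=r.get_state(); print(st['opening'],st['finger_force'])
p=st['tool_pos']; 
# rotate about base z by -6deg per row: print shifts
for k in range(10):
    n=Ro.from_euler('z',-6,degrees=True).apply(p); print(((n-p)*100).round(1)); p=n
R=Ro.from_euler('z',-54,degrees=True)*RF
print('place tip',cb(-.170+.0135,0))
E
```

```text
tip [0.5064 0.1646 0.1821] fixture [np.float64(-0.1413), np.float64(0.0002)] q [ 0.38  0.9  -1.18  2.42  2.16  0.78 -0.22] F [ 0.3 -0.  -3.3] clk 23.4
0.45552615533361873 39.36796127149137
[ 1.6 -5.6 -0. ]
[ 1.  -5.7 -0. ]
[ 0.4 -5.8 -0. ]
[-0.2 -5.8 -0. ]
[-0.8 -5.7 -0. ]
[-1.4 -5.6 -0. ]
[-2.  -5.4 -0. ]
[-2.6 -5.2 -0. ]
[-3.1 -4.9 -0. ]
[-3.6 -4.5 -0. ]
place tip [ 0.53828047 -0.27906764]
```

Call:
step_arm --increments '[[[1.1,-3.7,0],[0,0,-4]],[[0.8,-3.8,0.5],[0,0,-4]],[[0.6,-3.8,0.8],[0,0,-4]],[[0.3,-3.8,0.8],[0,0,-4]],[[0,-3.8,0.8],[0,0,-4]],[[-0.2,-3.8,0.5],[0,0,-4]],[[-0.5,-3.8,0.2],[0,0,-4]],[[-0.8,-3.8,0],[0,0,-4]],[[-1,-3.7,0],[0,0,-4]],[[-1.3,-3.6,0],[0,0,-4]]]'

```text
clock: 24.4
tool_pos: [0.5123, -0.2009, 0.1904]
eef_rot: [0.04, 0.953, -0.011, 0.301]
contact_force: [1.3, 0.1, -4.4]
opening: 0.457
finger_force: 39.4
```

```bash
python3 - <<'E'
from h import *
tip(); a=[*cb(-.1565,0),.205]; gt(a,RC); gt([*cb(-.1565,0),.1395],RC)
st=r.get_state(); print(st['opening'],st['finger_force'])
z,d=snap('top','t6'); W=cloud('top',d)
p=(W-np.array([*C,0])); c,s=np.cos(np.radians(YC)),np.sin(np.radians(YC)); x=c*p[...,0]+s*p[...,1]; y=-s*p[...,0]+c*p[...,1]; Z=W[...,2]
m=(Z>.115)&(Z<.125)&(np.abs(y)<.075)&(x>-.26)&(x<-.1); print('floor x',np.percentile(x[m],[1,99]),'y',np.percentile(y[(Z>.115)&(Z<.125)&(x>-.21)&(x<-.14)],[1,99]),np.median(Z[m]))
m=(Z>.144)&(Z<.156)&(np.abs(y)<.09)&(x>-.27)&(x<-.2); print('edge x',m.sum(),np.percentile(x[m],[2,50,98]))
m=(Z>.19)&(Z<.21)&(x>-.13)&(x<.13)&(np.abs(y)<.12); print('cab',np.percentile(x[m],[1,99]),np.percentile(y[m],[1,99]))
E
```

```text
tip [ 0.4928 -0.1994  0.2182] fixture [np.float64(-0.3637), np.float64(-0.2883)] q [ 1.07  0.75 -1.1   2.39  2.14  0.61 -0.24] F [ 1.3  0.1 -4.4] clk 24.4
d cm [ 4.25 -8.85 -1.32] rot deg [ -0.2   0.1 -27.3] | rows min 4.0
d cm [ 4.25 -8.85 -7.87] rot deg [ -0.2   0.1 -27.3] | rows min 4.0
0.45721678718604586 39.37123479125148
floor x [-0.2133386  -0.10104323] y [-0.42990178  0.08168158] 0.11957191961365565
edge x 40 [-0.23118221 -0.2250693  -0.20424299]
cab [-0.11063874  0.10573651] [-0.09833462  0.09770913]
```

Call:
step_arm --increments '[[[0.4,-0.9,-0.1],[0,0,-2.7]],[[0.4,-0.9,-0.1],[0,0,-2.7]],[[0.4,-0.9,-0.1],[0,0,-2.7]],[[0.4,-0.9,-0.1],[0,0,-2.7]],[[0.4,-0.9,-0.1],[0,0,-2.7]],[[0.4,-0.9,-0.1],[0,0,-2.7]],[[0.4,-0.9,-0.1],[0,0,-2.8]],[[0.5,-0.9,-0.2],[0,0,-2.8]],[[0.5,-0.8,-0.2],[0,0,-2.8]],[[0.4,-0.8,-0.2],[0,0,-2.7]]]'

```text
clock: 25.45
tool_pos: [0.5556, -0.288, 0.1769]
eef_rot: [0.264, 0.916, -0.081, 0.29]
contact_force: [0.2, -0.1, -3.0]
opening: 0.452
finger_force: 39.4
```

```bash
python3 - <<'E'
from h import *
tip(); gt([*cb(-.1565,0),.1415],RC); print(r.get_state()['opening'])
p,d=snap('side','s7'); cv2.imwrite('pics/s7c.png',cv2.resize(np.clip(p[60:230,260:460,::-1]*1.5,0,255).astype('uint8'),(700,595),interpolation=2))
E
```

```text
tip [ 0.539  -0.2778  0.2047] fixture [np.float64(-0.3716), np.float64(-0.3789)] q [ 0.93  0.8  -1.01  2.23  1.94  0.85 -0.46] F [ 0.2 -0.1 -3. ] clk 25.45
d cm [-0.08 -0.14 -6.32] rot deg [-0.2  0.1  0.1] | rows min 2.0
0.4516300301128402
```

View pics/s7c.png

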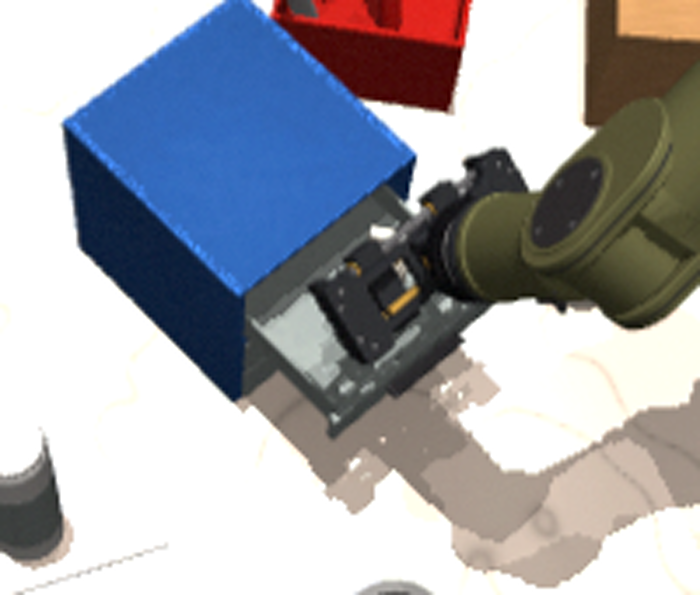

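The crop shows the gripper over the open drawer with the fork (bright top at (380,232)) above the floor, and nothing touching. Lower it.

Call:
step_arm --increments '[[[0,0,-1],[0,0,0]],[[0,0,-1],[0,0,0]],[[0,-0.1,-1],[0,0,0]],[[0,0,-1],[0,0,0]],[[0,0,-0.8],[0,0,0]],[[0,0,-0.5],[0,0,0]],[[0,0,-0.4],[0,0,0]],[[0,0,-0.3],[0,0,0]],[[0,0,-0.1],[0,0,0]],[[0,0,0],[0,0,0]]]'

```text
clock: 26.5
tool_pos: [0.5551, -0.2885, 0.1162]
eef_rot: [0.263, 0.917, -0.081, 0.29]
contact_force: [0.0, -0.6, -3.8]
opening: 0.451
finger_force: 39.4
```

Call:
step_arm --increments '[[[0,0,-0.1],[0,0,0]],[[0,0,0],[0,0,0]],[[0,0,-0.1],[0,0,0]],[[0,0,0],[0,0,0]],[[0,0,0],[0,0,0]],[[0,0,0],[0,0,0]],[[0,0,0],[0,0,0]],[[0,0,0],[0,0,0]],[[0,0,0],[0,0,0]],[[0,0,0],[0,0,0]]]'

```text
clock: 27.5
tool_pos: [0.555, -0.2885, 0.114]
eef_rot: [0.263, 0.917, -0.081, 0.29]
contact_force: [0.0, 0.2, -3.1]
opening: 0.453
finger_force: 39.4
```

```bash
python3 - <<'E'
from h import *
tip()
E
```

```text
tip [ 0.5384 -0.2783  0.1419] fixture [np.float64(-0.3724), np.float64(-0.379)] q [ 0.91  0.95 -0.99  2.27  2.11  0.97 -0.57] F [ 0.   0.2 -3.1] clk 27.5
```

Call:
step_arm --increments '[[[0,0,-0.1],[0,0,0]],[[0,0,0],[0,0,0]],[[0,0,-0.1],[0,0,0]],[[0,0,0],[0,0,0]],[[0,0,-0.1],[0,0,0]],[[0,0,0],[0,0,0]],[[0,0,0],[0,0,0]],[[0,0,0],[0,0,0]],[[0,0,0],[0,0,0]],[[0,0,0],[0,0,0]]]'

```text
clock: 28.5
tool_pos: [0.5551, -0.2885, 0.1111]
eef_rot: [0.263, 0.917, -0.081, 0.29]
contact_force: [0.3, 0.2, -3.6]
opening: 0.448
finger_force: 39.4
```

Call:
step_arm --increments '[[[0,0,-0.1],[0,0,0]],[[0,0,0],[0,0,0]],[[0,0,0],[0,0,0]],[[0,0,-0.1],[0,0,0]],[[0,0,0],[0,0,0]],[[0,0,0],[0,0,0]],[[0,0,0],[0,0,0]],[[0,0,0],[0,0,0]],[[0,0,0],[0,0,0]],[[0,0,0],[0,0,0]]]'

```text
clock: 29.5
tool_pos: [0.5564, -0.2895, 0.1109]
eef_rot: [0.263, 0.916, -0.082, 0.292]
contact_force: [-2.1, -1.8, 8.2]
opening: 0.453
finger_force: 38.9
```

Call:
step_arm --increments '[[[0,0,0.1],[0,0,0]],[[0,0,0],[0,0,0]],[[0,0,0],[0,0,0]],[[0,0,0],[0,0,0]],[[0,0,0],[0,0,0]],[[0,0,0],[0,0,0]],[[0,0,0],[0,0,0]],[[0,0,0],[0,0,0]],[[0,0,0],[0,0,0]],[[0,0,0],[0,0,0]]]' --fingers 0.75

```text
clock: 30.5
tool_pos: [0.555, -0.2885, 0.1101]
eef_rot: [0.263, 0.917, -0.081, 0.29]
contact_force: [-0.2, 0.1, 0.4]
opening: 0.745
finger_force: 0.0
```

Call:
step_arm --increments '[[[-0.2,0.1,0.3],[0,0,0]],[[-0.3,0.2,0.6],[0,0,0]],[[-0.5,0.3,0.9],[0,0,0]],[[-0.7,0.5,1.3],[0,0,0]],[[-0.7,0.5,1.3],[0,0,0]],[[-0.7,0.5,1.3],[0,0,0]],[[-0.7,0.5,1.3],[0,0,0]],[[-0.7,0.5,1.3],[0,0,0]],[[-0.7,0.5,1.3],[0,0,0]],[[0,0,0],[0,0,0]]]'

```text
clock: 31.5
tool_pos: [0.5028, -0.2518, 0.2083]
eef_rot: [0.261, 0.917, -0.081, 0.291]
contact_force: [-0.5, 0.2, 0.0]
opening: 0.75
finger_force: 0.0
```

```bash
python3 - <<'E'
from h import *
tip(); st=r.get_state(); d0=st['tool_pos']-Ro.from_quat(st['eef_rot']).apply([0,0,OFF])
p,d=snap('side','s8')
W=cloud('side',d); q=W-np.array([*C,0]); c,s=np.cos(np.radians(YC)),np.sin(np.radians(YC)); x=c*q[...,0]+s*q[...,1]; y=-s*q[...,0]+c*q[...,1]; Z=W[...,2]
m=(x>-.21)&(x<-.13)&(np.abs(y)<.05)&(Z>.13)&(Z<.2); print('fork pts',m.sum(),x[m].mean(),y[m].mean(),np.histogram(Z[m],np.arange(.13,.2,.01)))
a=[*cb(-.285,0),.2]; b=[*cb(-.285,0),.128]; gt(a,RC); gt(b,RC,a)
E
```

```text
tip [ 0.4861 -0.2416  0.2361] fixture [np.float64(-0.3936), np.float64(-0.3187)] q [ 0.95  0.69 -1.08  2.37  1.91  0.86 -0.56] F [-0.5  0.2  0. ] clk 31.5
fork pts 181 -0.16755124456432466 0.004729115445388837 (array([12, 11, 30, 38, 73, 17,  0]), array([0.13, 0.14, 0.15, 0.16, 0.17, 0.18, 0.19, 0.2 ]))
d cm [-5.72  3.12 -3.52] rot deg [-0.1  0.2 -0.2] | rows min 2.0
d cm [ 0.   0.  -7.2] rot deg [0. 0. 0.] | rows min 2.0
```

The fork is standing in the tray with its top at 178 mm. Next, check whether I can reach in to push the drawer's lip with a 20° lean.

```bash
python3 - <<'E'
from ik import *
from h import *
RP=ori(YC,20)*Ro.from_euler('z',np.pi)
for x,z in((-.268,.22),(-.268,.13),(-.138,.13)):
    o=ik(np.array([*cb(x,0),z])+RP.apply([0,0,OFF]),RP,24); print(x,z,len(o)); print(np.array(o)[:6])
a=[*cb(-.268,0),.22]; b=[*cb(-.268,0),.13]; c=[*cb(-.1385,0),.13]; gt(a,RP); gt(b,RP,a); gt(c,RP,b)
E
```

```text
-0.268 0.22 16
[[ 0.89  0.63 -0.89  2.35  1.62  0.58 -0.31]
 [ 0.32  0.46 -0.03  2.29  0.98  0.1   0.35]
 [ 0.32  0.46 -0.03  2.29  0.98  0.1   0.35]
 [ 0.89  0.63 -0.89  2.35  1.62  0.58 -0.31]
 [ 0.27  0.46  0.24  2.49  3.71  0.18 -2.25]
 [ 0.89  0.63 -0.89  2.35  1.62  0.58 -0.31]]
-0.268 0.13 11
[[ 0.84  0.88 -0.82  2.44  2.06  0.75 -0.69]
 [ 0.84  0.88 -0.82  2.44  2.06  0.75 -0.69]
 [ 0.09  0.76  0.52  2.49  3.83  0.52 -2.39]
 [ 0.84  0.88 -0.82  2.44  2.06  0.75 -0.69]
 [ 0.84  0.88 -0.82  2.44  2.06  0.75 -0.69]
 [ 0.5   0.72 -0.24  2.52  2.68  0.47 -1.33]]
-0.138 0.13 16
[[ 0.83  0.92 -0.78  1.93  1.52  0.62  0.04]
 [ 0.48  0.76 -0.2   1.87  0.83  0.24  0.59]
 [ 0.73  0.85 -0.61  1.93  1.43  0.49  0.08]
 [ 0.78  0.89 -0.71  1.93  1.48  0.56  0.05]
 [ 0.35  0.74  0.02  2.1   2.59  0.06 -1.21]
 [ 0.78  0.89 -0.71  1.93  1.48  0.56  0.05]]
d cm [-4.94  2.63 -1.93] rot deg [ 7.9 12.9 -0.1] | rows min 2.0
d cm [ 0.  0. -9.] rot deg [0. 0. 0.] | rows min 2.0
d cm [10.98 -6.86  0.  ] rot deg [0. 0. 0.] | rows min 3.0
```

Call:
step_arm --increments '[[[-0.5,0.3,0],[0.8,1.3,0]],[[-0.5,0.3,0],[0.8,1.3,0]],[[-0.5,0.3,-0.2],[0.8,1.3,0]],[[-0.5,0.3,-0.2],[0.8,1.3,0]],[[-0.5,0.3,-0.2],[0.8,1.3,0]],[[-0.5,0.3,-0.2],[0.8,1.3,0]],[[-0.5,0.2,-0.2],[0.8,1.3,0]],[[-0.5,0.2,-0.3],[0.8,1.3,0]],[[-0.5,0.2,-0.3],[0.8,1.3,0]],[[-0.5,0.2,-0.3],[0.7,1.2,0]]]' --fingers 0.0

```text
clock: 32.55
tool_pos: [0.4527, -0.2267, 0.1864]
eef_rot: [0.271, 0.947, -0.047, 0.165]
contact_force: [0.1, -0.3, 0.6]
opening: 0.005
finger_force: 0.0
```

Call:
step_arm --increments '[[[0,0,-1],[0,0,0]],[[0,0,-1],[0,0,0]],[[0,0,-1],[0,0,0]],[[0,0,-1],[0,0,0]],[[0,0,-1],[0,0,0]],[[0,0,-1],[0,0,0]],[[0,0,-1],[0,0,0]],[[0,0,-1],[0,0,0]],[[0,0,-1],[0,0,0]],[[0,0,0],[0,0,0]]]'

```text
clock: 33.55
tool_pos: [0.4523, -0.2264, 0.0953]
eef_rot: [0.271, 0.947, -0.046, 0.165]
contact_force: [0.5, -0.2, -0.1]
opening: 0.005
finger_force: 0.0
```

```bash
cat >> h.py <<'E'
RP=ori(YC,20)*Ro.from_euler('z',np.pi)
def tc():
    s=r.get_state(); R=Ro.from_quat(s['eef_rot']); t=s['tool_pos']-R.apply([0,0,OFF]); d=t[:2]-C; c,n=np.cos(np.radians(YC)),np.sin(np.radians(YC))
    print('tip cab',(c*d[0]+n*d[1]).round(4),(-n*d[0]+c*d[1]).round(4),t[2].round(4),'F',s['contact_force'].round(1),'q',s['q'].round(2))
E
python3 - <<'E'
from h import *
tc(); gt([*cb(-.255,0),.13],RP); gt([*cb(-.1385,0),.13],RP)
E
```

```text
tip cab -0.2688 -0.0009 0.1273 F [ 0.5 -0.2 -0.1] q [ 0.89  0.86 -0.97  2.36  1.8   0.8  -0.47]
d cm [ 1.23 -0.67  0.27] rot deg [-0.2 -0.2 -0. ] | rows min 1.0
d cm [11.11 -6.84  0.27] rot deg [-0.2 -0.2 -0. ] | rows min 3.0
```

Call:
step_arm --increments '[[[0.3,-0.2,0.1],[0,0,0]],[[0.4,-0.2,0.2],[0,0,0]],[[0.3,-0.2,0],[0,0,0]],[[0.3,-0.2,0],[0,0,0]],[[0.3,-0.2,0],[0,0,0]],[[0.3,-0.2,0],[0,0,0]],[[0.4,-0.2,0],[0,0,0]],[[0.4,-0.3,0],[0,0,0]],[[0.4,-0.2,0],[0,0,0]],[[0.4,-0.3,0],[0,0,0]]]'

```text
clock: 34.55
tool_pos: [0.4883, -0.2487, 0.1001]
eef_rot: [0.271, 0.947, -0.047, 0.166]
contact_force: [-2.1, 0.8, 2.2]
opening: 0.006
finger_force: 1.6
```

Call:
step_arm --increments '[[[0.4,-0.2,0],[0,0,0]],[[0.4,-0.3,0],[0,0,0]],[[0.4,-0.2,0],[0,0,0]],[[0.4,-0.3,0],[0,0,0]],[[0.4,-0.2,0],[0,0,0]],[[0.4,-0.3,0],[0,0,0]],[[0.4,-0.2,0],[0,0,0]],[[0.4,-0.3,0],[0,0,0]],[[0.4,-0.2,0],[0,0,0]],[[0.4,-0.3,0],[0,0,0]]]'

```text
clock: 35.55
tool_pos: [0.5284, -0.2736, 0.1001]
eef_rot: [0.271, 0.947, -0.047, 0.166]
contact_force: [-2.1, 0.5, 2.6]
opening: 0.005
finger_force: 1.7
```

```bash
python3 - <<'E'
from h import *
tc(); gt([*cb(-.1385,0),.13],RP)
E
```

```text
tip cab -0.1794 -0.0007 0.132 F [-2.1  0.5  2.6] q [ 0.89  0.87 -0.9   2.1   1.61  0.71 -0.13]
d cm [ 3.5  -2.11 -0.2 ] rot deg [-0.2 -0.  -0.1] | rows min 1.0
```

Pushing steadily at about 2 N. Now the last 4 cm, gently at the end.

Call:
step_arm --increments '[[[0.4,-0.2,0],[0,0,0]],[[0.4,-0.3,0],[0,0,0]],[[0.4,-0.2,0],[0,0,0]],[[0.4,-0.3,0],[0,0,0]],[[0.4,-0.2,0],[0,0,0]],[[0.4,-0.3,0],[0,0,0]],[[0.3,-0.2,0],[0,0,0]],[[0.2,-0.1,0],[0,0,0]],[[0.2,-0.1,0],[0,0,0]],[[0.2,-0.1,0],[0,0,0]]]'

```text
clock: 36.55
tool_pos: [0.561, -0.2938, 0.1]
eef_rot: [0.271, 0.947, -0.047, 0.166]
contact_force: [-2.5, -0.6, 3.4]
opening: 0.006
finger_force: 1.8
```

```bash
python3 - <<'E'
from h import *
tc()
E
```

```text
tip cab -0.141 -0.0005 0.132 F [-2.5 -0.6  3.4] q [ 0.88  0.89 -0.88  1.99  1.52  0.71  0.01]
```

Call:
step_arm --increments '[[[0.2,-0.1,0],[0,0,0]],[[0.2,-0.1,0],[0,0,0]],[[0.2,-0.1,0],[0,0,0]],[[0.1,-0.1,0],[0,0,0]],[[0.1,-0.1,0],[0,0,0]],[[0.1,-0.1,0],[0,0,0]],[[0,0,0],[0,0,0]],[[0,0,0],[0,0,0]],[[0,0,0],[0,0,0]],[[0,0,0],[0,0,0]]]'

```text
clock: 37.55
tool_pos: [0.565, -0.2958, 0.0988]
eef_rot: [0.27, 0.948, -0.046, 0.162]
contact_force: [-19.0, 8.4, 14.8]
opening: 0.003
finger_force: 10.1
```

```bash
python3 - <<'E'
from h import *
tc()
E
```

```text
tip cab -0.1363 -0.0001 0.1309 F [-19.    8.4  14.8] q [ 0.88  0.9  -0.88  1.97  1.49  0.71  0.05]
```

The force rose to 21 N at the expected shut position, so the drawer is against its stop. Back off and check.

Call:
step_arm --increments '[[[-0.5,0.3,0],[0,0,0]],[[-0.8,0.5,0],[0,0,0]],[[-0.8,0.5,0],[0,0,0]],[[-0.8,0.5,0],[0,0,0]],[[-0.8,0.5,0],[0,0,0]],[[-0.8,0.5,0],[0,0,0]],[[-0.8,0.5,0.5],[0,0,0]],[[-0.8,0.5,1],[0,0,0]],[[-0.8,0.5,1],[0,0,0]],[[0,0,0],[0,0,0]]]'

```text
clock: 38.55
tool_pos: [0.5011, -0.2558, 0.1269]
eef_rot: [0.27, 0.947, -0.047, 0.167]
contact_force: [1.2, 0.1, 0.1]
opening: 0.003
finger_force: 0.0
```

```bash
python3 - <<'E'
from h import *
tc()
p,d=snap('side','s9'); cv2.imwrite('pics/s9c.png',np.clip(p[:400,:,::-1]*1.4,0,255).astype('uint8'))
W=cloud('side',d); q=W-np.array([*C,0]); c,s=np.cos(np.radians(YC)),np.sin(np.radians(YC)); x=c*q[...,0]+s*q[...,1]; y=-s*q[...,0]+c*q[...,1]; Z=W[...,2]
m=(Z>.118)&(Z<.15)&(np.abs(y)<.09)&(x>-.16)&(x<-.09); print('front face x',m.sum(),np.percentile(x[m],[5,50,95]))
m=(Z>.155)&(Z<.19)&(np.abs(y)<.09)&(x>-.16)&(x<-.05); print('cab face x',m.sum(),np.percentile(x[m],[5,50,95]))
m=(Z>.125)&(Z<.139)&(np.abs(y)<.035)&(x>-.16)&(x<-.09); print('lip',np.percentile(x[m],[5,50,95]))
E
```

```text
tip cab -0.212 -0.0001 0.1589 F [1.2 0.1 0.1] q [ 0.9   0.8  -0.93  2.18  1.59  0.7  -0.17]
front face x 409 [-0.12579844 -0.11404115 -0.09096228]
cab face x 19 [-0.11619251 -0.11223441 -0.0973677 ]
lip [-0.126701   -0.12082455 -0.11223783]
```

View pics/s9c.png

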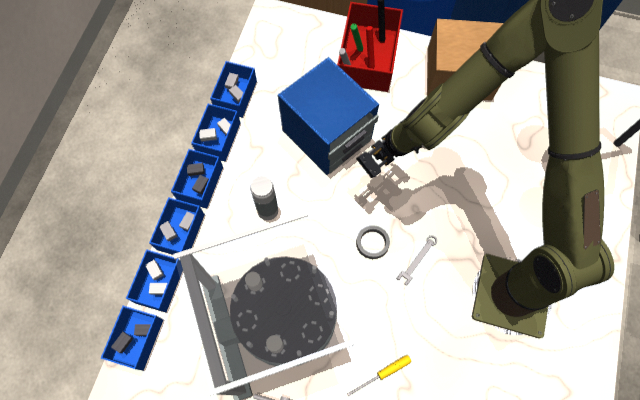

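The drawer is shut at (352,145) and the gripper is clear of it. The table is in position with the blanks at (252,283) and (275,343), and the can and tape are unmoved. The jar is hidden behind the forearm, so I'll check it from the top before handing in.

```bash
python3 - <<'E'
from h import *
p,d=snap('top','t9'); W0=cloud('top',np.load('pics/top0.npz')['d']); W=cloud('top',d)
for w in(W0,W):
    m=(w[...,2]>.07)&(w[...,2]<.09); m[:285]=0;m[320:]=0;m[:,:445]=0;m[:,480:]=0; print('jar',m.sum(),np.nanmean(w[m],0).round(3) if m.any() else None)
    print('patch z',np.nanmax(w[290:315,450:476,2]))
E
```

```text
jar 249 [ 0.354 -0.436  0.079]
patch z 0.09334964663773662
jar 67 [ 0.37  -0.449  0.079]
patch z 0.7209644044060116
```

```bash
python3 - <<'E'
from h import *
Z0=cloud('top',np.load('pics/top0.npz')['d'])[...,2]; Z=cloud('top',np.load('pics/t9.npz')['d'])[...,2]
a=(Z0>.07)&(Z0<.09); b=(Z>.07)&(Z<.09); R=np.s_[285:320,440:485]
a,b,z=a[R],b[R],Z[R]; arm=z>.1
print('now jar not before',(b&~a&~arm).sum(),'before jar now bench',(a&~b&~arm).sum(),'both',(a&b).sum())
print(r.get_state()['contact_force'],r.finish_job())
E
```

```text
now jar not before 7 before jar now bench 4 both 60
the job is handed in; nothing more can be done
[-0.3066871   0.46355384 -1.45182593] None
```

The table is turned one position and clicked in place, the fork end is standing upright in the fully shut drawer, the blanks are still in their nests, and the job was handed in at about 39 s (no verdict was returned); the jar was checked only where the arm didn't hide it, and can_b was not checked at the end.

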